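Move the condiments to the clean rack, keeping their order

TASK

Move the pepper mill, salt shaker, oil bottle and mustard jar from the old wooden caddy to the clean metal rack, one in each well, in the same order: what stands at the robot's left end of the caddy goes into the left end well, and so on along the row, so that the cook finds each by its place. Set each one down (do not drop it) and keep them upright; all four end standing on the floors of their wells, let go.

Things in the scene. Friction and masses are not known exactly. Their poses are not given: they have to be found in the camera images.
- mill: Pepper mill of dark turned wood with a small steel ball on top, 138 mm tall; foot 50 mm across, head 47 mm across; its straight waist, 40 mm across, runs from 36 to 80 mm above the foot. About 0.2 kg. Origin at the centre of its underside, z up its axis; round, any yaw. Loose, stands upright in one of the liners of the wooden caddy at the start.
- shaker: Plain steel salt shaker, a cylinder 44 mm across with a low domed, pierced top; 90 mm tall, straight sides up to 72 mm. About 0.14 kg. Origin at the centre of its underside, z up its axis; round, any yaw. Loose, stands upright in one of the liners of the wooden caddy at the start.
- bottle: Green glass oil bottle with a black stopper and thin bent steel pourer; 157 mm tall in all; body 50 mm across with straight sides up to 83 mm above the foot, narrow neck above. About 0.25 kg. Origin at the centre of its underside, z up its axis; round, any yaw. Loose, stands upright in one of the liners of the wooden caddy at the start.
- jar: Squat amber-brown glass mustard jar with a wide dark steel screw lid; 84 mm tall; glass 52 mm across up to 66 mm, lid 55 mm across from 66 to 84 mm. About 0.2 kg. Origin at the centre of its underside, z up its axis; round, any yaw. Loose, stands upright in one of the liners of the wooden caddy at the start.
- liner_mill: The liner of the caddy in which the pepper mill stands at the start: a square open white plastic tray 75 x 75 mm, 22 mm high, walls and floor 2 mm. The four liners are alike and stay fixed in the caddy. Origin at the centre of its underside, x and y parallel to the caddy's.
- liner_shaker: The liner of the caddy in which the salt shaker stands at the start: a square open white plastic tray 75 x 75 mm, 22 mm high, walls and floor 2 mm. The four liners are alike and stay fixed in the caddy. Origin at the centre of its underside, x and y parallel to the caddy's.
- liner_bottle: The liner of the caddy in which the oil bottle stands at the start: a square open white plastic tray 75 x 75 mm, 22 mm high, walls and floor 2 mm. The four liners are alike and stay fixed in the caddy. Origin at the centre of its underside, x and y parallel to the caddy's.
- liner_jar: The liner of the caddy in which the mustard jar stands at the start: a square open white plastic tray 75 x 75 mm, 22 mm high, walls and floor 2 mm. The four liners are alike and stay fixed in the caddy. Origin at the centre of its underside, x and y parallel to the caddy's.
- caddy: Old wooden caddy, fixed: oblong tray 330 mm long (y) x 94 mm wide (x) with four liners in a row at y = +114, +38, -38, -114 mm, their undersides 10 mm above its own. Long rails 34 mm high, end boards 44 mm. Origin: centre of its underside, z up; +y end at the robot's left (yaw within 15 degrees).
- rack: Clean empty metal rack, fixed: 307 mm long (y; 337 over the 43 mm high end loops), 79 mm wide (x). Four square wells, 73 mm inside, centred at y = +114, +38, -38, -114 mm, x = 0; floor 9 mm above the origin, 3 mm walls ending 36 mm above it (rim bead 38). Origin: centre of the underside of its feet, z up; +y end at the robot's left (yaw within 15 degrees).
Things that resemble listed ones, but are neither listed nor needed, are in the scene too. What is shaped like the mill but red is not meant.

How it is judged:
By the outcome, as a careful person would: the job done as asked, in the order asked, and still so for the second after the job is handed in, with the robot touching nothing.
It also fails if it takes over 120 s, if anything falls off the work surface, if the arm or the gripper's body presses on something with over 40 N, if the wrist force passes 120 N, or if a joint passes its speed limit or range.

ROBOT

A 6-joint arm with a two-finger parallel gripper is mounted at the origin on the work surface. World frame = base frame: x ahead of the robot, y to its left, z up, the work surface at z = 0. Lengths are in mm, angles in degrees, forces in N, time in s.
With the tool pointing down it reaches from about 300 to 850 mm from the base axis. Payload 4.2 kg.
Tool frame: the origin (TCP) lies at the very end of the fingers, on their centre line; the grasp point (between the pads) lies 19 mm behind it (env.grasp_offset is the distance from the TCP to the grasp point, in mm); z points along the fingers, y is the line along which they close (so a half turn about z gives the same grasp; the last joint's range is limited). The gripper opens to 91 mm and grips with 3 to 60 N. Pads are 32 mm wide; open, the fingers measure 118 mm over their backs; the gripper's body (76 mm by 178 mm) begins 60 mm behind the grasp point.
Start: joints at [-76.375, 18.312, 89.639, -0, 72.044, -1.146], TCP at [146.601, -556.014, 213.976] pointing down, gripper open.
Joint ranges: [-177.97, 177.97], [-48.28, 115.42], [12.27, 149.76], [-77.06, 257.06], [2.81, 150.46], [-146.56, 146.56]. Speed limits (degrees/s): [147.25, 147.25, 180, 180, 180, 180].

INTERFACE

Orientations are given as [roll, pitch, yaw] about the fixed x, y, z axes, in that order (R = Rz(yaw) Ry(pitch) Rx(roll)).
In Python, from workcell import env gives the robot as it stands. The module is installed in compiled form; this text tells all that it offers.
- The arm moves only by the tool send_rows, never from a script. Its argument "motion" is a list of rows, each an object of numbers: "tx", "ty", "tz": the shift along the tool's x, y, z in units of 500 mm (1.0 is 500 mm); "rx", "ry", "rz": the turn, a rotation vector about the tool's x, y, z in units of 30 degrees (1.0 is 30 degrees); "gripper": the closure, from -1 (fully open) to 1 (shut). In form: [{"tx": .., "ty": .., "tz": .., "rx": .., "ry": .., "rz": .., "gripper": ..}, ...]. A call has 1 to 12 rows; each row shifts and turns the commanded pose from where the row before left it, along the tool's axes as they then stand; what a row does not reach is not made up. A row lasts 1/8 s, in which the tool goes at most 62.5 mm and 10.7 degrees, less where a joint would pass 70% of its speed; a pose out of reach is approached as far as the arm can. A call with a number of a shift or a turn outside -1 to 1 is refused whole. A call with a gripper value outside its range is refused whole. The fingers move at their own pace and stop on an object; "grip_force" is the grip in N (left out, the last holds). Time passes only in rows, so rows that do not move let the fingers close. It gives the time, the measured TCP pose, the force, the opening and the grip force at its end, in the units of the state.
- env.state(): the state, without advancing time (a new reading comes with each control period).
- env.grab_frame(name): name is "side" or "top" or "wrist"; returns a dict with "frame" (384x512x3 uint8, red, green, blue), "vertical_fov" (degrees; the focal length in pixels is half the picture's height over the tangent of half this angle, whatever the lens; pixels are square), "cx", "cy" (the principal point, pixels), "rvec" (rotation vector, rad) and "tvec" (3), from world to camera coordinates, as OpenCV has them; the wrist camera has in their place "T_tool_cam" (4x4, takes a point from camera to tool coordinates, whose origin is the TCP and whose axes are the flange's). Camera axes: x right, y down, z forward; pixel columns grow to the right and rows downward; lengths in mm; the calibration is good to about 2 mm. A picture is of the moment at which its call begins: read the wrist's pose just before it. There is no depth.
- env.job_done(): hands the job in; it is judged then, once.
The state is a dict: "time_s": time; "qpos": joint angles; "qvel": joint speeds; "effort": joint torques, N m; "ee_pos": TCP position; "ee_rot": TCP orientation; "force": force on the tool from outside, world axes, zero at the start; "torque": the same for the moment, N m; "gripper_width": finger opening in mm; "gripper_force": force on a finger pad.
Only numpy, scipy, OpenCV 4.12 (cv2) and the standard library are available. Lean on these libraries where they do the work, as an engineer would, in place of code of your own. Each camera call takes 0.05 s, during which the arm holds its last target. There are 200 camera calls.

## Working session

There is one attempt and no reset: what is moved stays moved. The work goes in short steps, Python scripts to look and compute and a tool call to move; the robot and the scene stay as the last step left them, time stands still between calls to the robot, and variables do not carry over. Pictures are saved under pics/ and viewed, at most 14 in all, crops included, and the job is handed in when it is done.

Besides the shell and the picture viewer there is one more tool, called after ">>>" as name(argument=value, ...) on one line, values as JSON. send_rows: Moves the arm, as the interface text tells. Shifts and turns lie within -1 to 1; 1 stands for 500 mm of shift or 30 degrees of turn. Its arguments: {"type":"object","properties":{"motion":{"type":"array"},"grip_force":{"type":"number"}},"required":["motion"]}

```bash
mkdir -p pics
cat > h.py <<'E'
import numpy as np, cv2
from workcell import env
def grab(n,save=None):
    s=env.state(); g=env.grab_frame(n)
    if save: cv2.imwrite('pics/'+save,cv2.cvtColor(g['frame'],cv2.COLOR_RGB2BGR))
    h=g['frame'].shape[0]; f=h/2/np.tan(np.radians(g['vertical_fov'])/2)
    K=np.array([[f,0,g['cx']],[0,f,g['cy']],[0,0,1]])
    if 'rvec' in g:
        R=cv2.Rodrigues(np.array(g['rvec'],float))[0]; t=np.array(g['tvec'],float).ravel()
    else:
        from scipy.spatial.transform import Rotation as Ro
        T=np.eye(4); T[:3,:3]=Ro.from_euler('xyz',s['ee_rot'],degrees=True).as_matrix(); T[:3,3]=s['ee_pos']
        W=np.linalg.inv(T@np.array(g['T_tool_cam'])); R=W[:3,:3]; t=W[:3,3]
    return g['frame'],K,R,t
def ray(uv,c,z):
    _,K,R,t=c
    d=R.T@np.linalg.solve(K,[uv[0],uv[1],1]); o=-R.T@t
    return o+d*(z-o[2])/d[2]
def proj(p,c):
    _,K,R,t=c; q=K@(R@np.array(p,float)+t); return q[:2]/q[2]
E
python3 - <<'E'
from h import *
print(env.state())
for n in ['side','top','wrist']:
    c=grab(n,n+'0.png'); print(n,'K',c[1][0,0],c[1][:2,2],'pos',(-c[2].T@c[3]).round(1),'ctr',ray((256,192),c,0).round(0))
E
```

```text
{'time_s': 0.0, 'qpos': array([-7.63750955e+01,  1.83512995e+01,  8.97063426e+01, -1.30671804e-03,
        7.20440099e+01, -1.14820999e+00]), 'qvel': array([-0.01433827,  0.04608094,  0.07253122,  0.0742412 ,  0.02145354,
        0.02478534]), 'effort': array([-1.90973983e-04, -4.12463593e+01, -2.31972492e+01,  7.26050092e-02,
        4.55481070e-02, -1.38487308e-04]), 'ee_pos': array([ 146.47230929, -555.5065924 ,  213.12414017]), 'ee_rot': array([-1.79898343e+02, -7.94867947e-04,  1.47735177e+01]), 'force': array([ 0.35842104, -0.11072835, -0.44235367]), 'torque': array([-0.02985897,  0.01417771, -0.01083169]), 'gripper_force': 0.0, 'gripper_width': 91.30813319158523}
side K 384.14154552327733 [251.57278786 186.73986249] pos [-153.8  637.6  614. ] ctr [514.  -6.   0.]
top K 415.1502270375433 [257.49769761 189.40040149] pos [ 301.5   15.3 1065.6] ctr [506.   4.  -0.]
wrist K 264.8997439858983 [254.5306156  189.52858501] pos [ 211.9 -539.8  385.7] ctr [ 118. -567.    0.]
```

View pics/top0.png

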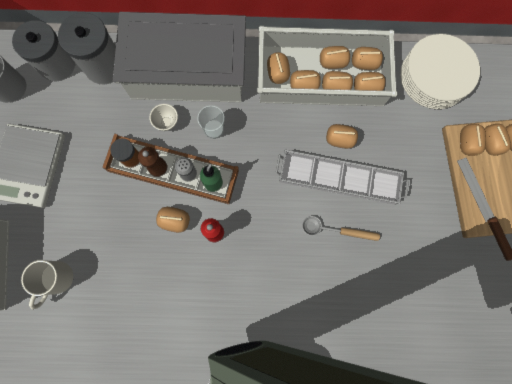

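View pics/side0.png

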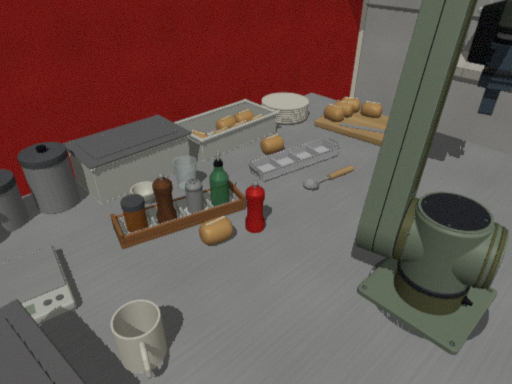

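Top view: the caddy (centre px ≈171,169) holds, from the robot's left, jar (123,152), mill (149,158), shaker (184,168) and bottle (210,178). The empty rack is at ≈(342,177) and the red decoy at (212,229). The side view agrees.

Run:
```python
from h import *
c=grab('top'); im=c[0]
bgr=cv2.cvtColor(im,cv2.COLOR_RGB2BGR)
a=bgr[120:215,95:415]
cv2.imwrite('pics/crop1.png',cv2.resize(a,None,fx=2.5,fy=2.5,interpolation=cv2.INTER_CUBIC))
hsv=cv2.cvtColor(im,cv2.COLOR_RGB2HSV)
# caddy wood
m=cv2.inRange(hsv,(3,90,50),(18,255,200)); r=np.zeros_like(m); r[130:208,98:245]=m[130:208,98:245]
pts=cv2.findNonZero(r); n,l,st,_=cv2.connectedComponentsWithStats(r)
print('comps',[tuple(s) for s in st[1:] if s[4]>20])
rect=cv2.minAreaRect(pts); print('caddy',rect)
# well floors
g=im.min(axis=2); b=((g>150)*255).astype(np.uint8); r=np.zeros_like(b); r[145:210,270:415]=b[145:210,270:415]
n,l,st,ce=cv2.connectedComponentsWithStats(r)
for i in range(1,n):
    if st[i][4]>60:
        rc=cv2.minAreaRect(np.argwhere(l==i)[:,::-1].astype(np.float32)); print('well',st[i],np.round(rc[0],1),np.round(rc[1],1),round(rc[2],1),ray(rc[0],c,9).round(1))
```

```text
comps [(np.int32(103), np.int32(134), np.int32(135), np.int32(70), np.int32(1542))]
caddy ((167.7323760986328, 177.62864685058594), (131.6011962890625, 57.652015686035156), 14.931418418884277)
well [287 156  32  28 544] [302.  166.5] [26.1 27.9] 14.6 [ 575.4 -115.6    9. ]
well [315 161  26  27 529] [328.  173.7] [23.3 22.9] 11.3 [ 557.8 -183.8    9. ]
well [344 166  26  27 530] [356.3 179.1] [23.3 23.2] 9.5 [ 545.2 -258.2    9. ]
well [372 172  26  26 535] [385.  184.8] [23.7 23.5] 9.5 [ 532.1 -333.3    9. ]
well [280 202  42   8 157] [300.5 205.5] [41.  7.] 0.0 [ 471.6 -111.9    9. ]
```

View pics/crop1.png

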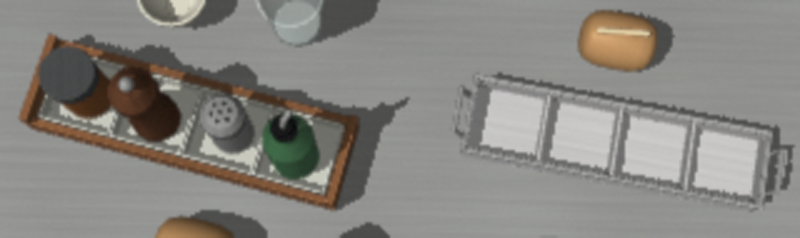

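Crop: the caddy runs from (40,80) to (345,165), with bottle stopper ≈(283,125), shaker top (222,112), mill ball (125,84) and lid (69,74). The rack's four wells are clear.

```bash
cat >> h.py <<'E'
from scipy.spatial.transform import Rotation as Ro
def goto(p,yaw=None):
    "tool-frame shift in row units from present pose to p, and tool-z turn"
    s=env.state(); R=Ro.from_euler('xyz',s['ee_rot'],degrees=True).as_matrix()
    d=R.T@(np.array(p)-s['ee_pos'])/500
    print('pose',s['ee_pos'].round(1),s['ee_rot'].round(2),'F',s['force'].round(1),'w',round(s['gripper_width'],1),'t',round(s['time_s'],2))
    print('shift units',d.round(4), '' if yaw is None else 'rz units %.3f'%(-(yaw-s['ee_rot'][2])/30))
E
python3 - <<'E'
from h import *
c=grab('top')
f=lambda x,y:(95+x/2.5-.3,120+y/2.5-.3)
for n,p,z in [('jar',(69,74),96),('mill',(125,84),150),('shaker',(222,112),102),('bottle',(282,127),150),
  ('cadL0',(50,36),44),('cadL1',(22,122),44),('cadR0',(358,120),44),('cadR1',(335,208),44),
  ('rackL0',(478,78),37),('rackL1',(464,152),37),('rackR0',(777,130),37),('rackR1',(763,204),37)]:
    print(n,ray(f(*p),c,z).round(1))
# carried over after rotation to yaw 77: shift for that yaw
s=env.state(); R=Ro.from_euler('xyz',[180,0,77],degrees=True).as_matrix()
print((R.T@(np.array([560,150,330])-s['ee_pos'])/500).round(3))
E
```

```text
jar [583.9 329.6  96. ]
mill [560.2 260.6 150. ]
shaker [548.6 179.3 102. ]
bottle [523.7 116.2 150. ]
cadL0 [638.9 369.2  44. ]
cadL1 [547.6 389.1  44. ]
cadR0 [558.8  51.4  44. ]
cadR1 [468.   71.5  44. ]
rackL0 [608.5 -70.5  37. ]
rackL1 [530. -57.  37.]
rackR0 [ 561.6 -378.2   37. ]
rackR1 [ 484.1 -360.3   37. ]
[ 1.561  0.488 -0.233]
```

Measured sizes check out: caddy 328×93 mm, centre (553,220), yaw −14°; rack 307–311×79 mm, yaw ≈ −9.5°. Moving above the caddy for a wrist view.

>>> send_rows(motion=[{"rz": -0.3,"tz": -0.033,"gripper": -1},{"rz": -0.3,"tz": -0.033,"gripper": -1},{"rz": -0.3,"tz": -0.033,"gripper": -1},{"rz": -0.3,"tz": -0.033,"gripper": -1},{"rz": -0.3,"tz": -0.033,"gripper": -1},{"rz": -0.3,"tz": -0.033,"gripper": -1},{"rz": -0.27,"tz": -0.033,"gripper": -1}])

```text
invalid input at $.motion[0]: expected keys tx, ty, tz, rx, ry, rz, gripper
```

>>> send_rows(motion=[{"tx": 0.1,"ty": 0.031,"gripper": -1},{"tx": 0.1,"ty": 0.031,"gripper": -1},{"tx": 0.1,"ty": 0.031,"gripper": -1},{"tx": 0.1,"ty": 0.031,"gripper": -1},{"tx": 0.1,"ty": 0.031,"gripper": -1},{"tx": 0.1,"ty": 0.031,"gripper": -1},{"tx": 0.1,"ty": 0.031,"gripper": -1},{"gripper": -1}])

```text
invalid input at $.motion[0]: expected keys tx, ty, tz, rx, ry, rz, gripper
```

>>> send_rows(motion=[{"tx": 0,"ty": 0,"tz": -0.033,"rx": 0,"ry": 0,"rz": -0.3,"gripper": -1},{"tx": 0,"ty": 0,"tz": -0.033,"rx": 0,"ry": 0,"rz": -0.3,"gripper": -1},{"tx": 0,"ty": 0,"tz": -0.033,"rx": 0,"ry": 0,"rz": -0.3,"gripper": -1},{"tx": 0,"ty": 0,"tz": -0.033,"rx": 0,"ry": 0,"rz": -0.3,"gripper": -1},{"tx": 0,"ty": 0,"tz": -0.033,"rx": 0,"ry": 0,"rz": -0.3,"gripper": -1},{"tx": 0,"ty": 0,"tz": -0.033,"rx": 0,"ry": 0,"rz": -0.3,"gripper": -1},{"tx": 0,"ty": 0,"tz": -0.033,"rx": 0,"ry": 0,"rz": -0.27,"gripper": -1}])

```text
time_s: 1.12
ee_pos: [146.6, -555.9, 329.9]
ee_rot: [-180.0, -0.0, 77.1]
force: [-0.7, 0.2, 0.2]
gripper_width: 91.0
gripper_force: 0.0
```

>>> send_rows(motion=[{"tx": 0.1,"ty": 0.06,"tz": 0,"rx": 0,"ry": 0,"rz": 0,"gripper": -1},{"tx": 0.1,"ty": 0.06,"tz": 0,"rx": 0,"ry": 0,"rz": 0,"gripper": -1},{"tx": 0.1,"ty": 0.06,"tz": 0,"rx": 0,"ry": 0,"rz": 0,"gripper": -1},{"tx": 0.1,"ty": 0.06,"tz": 0,"rx": 0,"ry": 0,"rz": 0,"gripper": -1},{"tx": 0.1,"ty": 0.06,"tz": 0,"rx": 0,"ry": 0,"rz": 0,"gripper": -1},{"tx": 0.1,"ty": 0.06,"tz": 0,"rx": 0,"ry": 0,"rz": 0,"gripper": -1},{"tx": 0.05,"ty": 0.06,"tz": 0,"rx": 0,"ry": 0,"rz": 0,"gripper": -1},{"tx": 0,"ty": 0,"tz": 0,"rx": 0,"ry": 0,"rz": 0,"gripper": -1},{"tx": 0,"ty": 0,"tz": 0,"rx": 0,"ry": 0,"rz": 0,"gripper": -1}])

```text
time_s: 2.25
ee_pos: [424.4, -287.4, 329.3]
ee_rot: [-179.9, 0.0, 76.9]
force: [-0.0, -0.2, 0.1]
gripper_width: 91.5
gripper_force: 0.0
```

Run:
```python
from h import *
goto([560,220,330],76)
c=grab('wrist','rack1.png')
for k in (114,38,-38,-114):
    a=np.radians(-9.5); p=np.array([547.5-k*np.sin(a),-218+k*np.cos(a),9]); print(p.round(1),proj(p,c).round(0))
```

```text
pose [ 424.4 -287.4  329.3] [-1.7995e+02  2.0000e-02  7.6880e+01] F [-0.  -0.2  0.1] w 91.5 t 2.25
shift units [ 1.0498  0.0337 -0.0019] rz units 0.029
[ 566.3 -105.6    9. ] [312.  36.]
[ 553.8 -180.5    9. ] [312.  85.]
[ 541.2 -255.5    9. ] [313. 129.]
[ 528.7 -330.4    9. ] [313. 170.]
```

View pics/rack1.png

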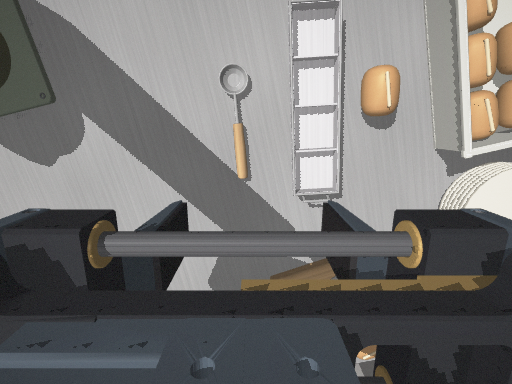

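Wrist view: the rack lies upright in the picture, its outer rim from (291,2)/(342,2) to (296,193)/(338,192), with the bright well floors near x ≈ 317 at y ≈ 37, 84, 130 and 172.

Run:
```python
from h import *
c=grab('wrist'); im=c[0]
for uv in [(291,2),(342,2),(296,193),(338,192)]: print('rim',ray(uv,c,37).round(1))
b=((im.min(axis=2)>195)*255).astype(np.uint8); r=np.zeros_like(b); r[0:200,285:345]=b[0:200,285:345]
r=cv2.morphologyEx(r,cv2.MORPH_CLOSE,np.ones((5,5)))
n,l,st,ce=cv2.connectedComponentsWithStats(r)
for i in range(1,n):
    if st[i][4]>200:
        x,y,w,h,_=st[i]; print('floor',st[i],ray((x+w/2-.5,y+h/2-.5),c,9).round(1), ray((x-.5,y+h/2),c,9).round(1),ray((x+w-.5,y+h/2),c,9).round(1))
```

```text
rim [537.  -58.6  37. ]
rim [613.4 -76.5  37. ]
rim [ 486.2 -358.6   37. ]
rim [ 560.6 -374.1   37. ]
floor [ 289    0   53  112 3184] [ 566.9 -136.4    9. ] [ 522.8 -126.9    9. ] [ 610.8 -147.5    9. ]
floor [ 292  112   48   44 1417] [ 545.  -264.9    9. ] [ 502.3 -255.8    9. ] [ 587.4 -275.7    9. ]
floor [ 299  155   40   38 1294] [ 537.6 -339.1    9. ] [ 500.7 -331.4    9. ] [ 574.2 -348.6    9. ]
```

>>> send_rows(motion=[{"tx": 0.1,"ty": 0.003,"tz": 0,"rx": 0,"ry": 0,"rz": 0,"gripper": -1},{"tx": 0.1,"ty": 0.003,"tz": 0,"rx": 0,"ry": 0,"rz": 0,"gripper": -1},{"tx": 0.1,"ty": 0.003,"tz": 0,"rx": 0,"ry": 0,"rz": 0,"gripper": -1},{"tx": 0.1,"ty": 0.003,"tz": 0,"rx": 0,"ry": 0,"rz": 0,"gripper": -1},{"tx": 0.1,"ty": 0.003,"tz": 0,"rx": 0,"ry": 0,"rz": 0,"gripper": -1},{"tx": 0.1,"ty": 0.003,"tz": 0,"rx": 0,"ry": 0,"rz": 0,"gripper": -1},{"tx": 0.05,"ty": 0.003,"tz": 0,"rx": 0,"ry": 0,"rz": 0,"gripper": -1},{"tx": 0,"ty": 0,"tz": 0,"rx": 0,"ry": 0,"rz": 0,"gripper": -1},{"tx": 0,"ty": 0,"tz": 0,"rx": 0,"ry": 0,"rz": 0,"gripper": -1}])

```text
time_s: 3.48
ee_pos: [508.6, 25.6, 329.5]
ee_rot: [180.0, 0.0, 76.8]
force: [-0.1, -0.8, -0.8]
gripper_width: 91.1
gripper_force: 0.0
```

Run:
```python
from h import *
c=grab('wrist','cad1.png')
for p in [(584,330,96),(560,260,150),(548,179,102),(524,116,169)]: print(proj(p,c).round(0))
```

```text
[256. -77.]
[250. -34.]
[256.  55.]
[249. 102.]
```

View pics/cad1.png

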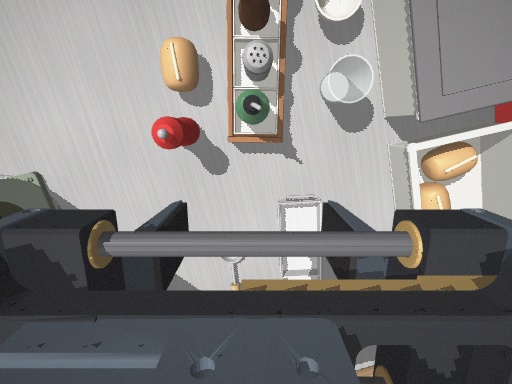

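Wrist view: bottle (252,106), shaker (257,57) and mill (254,10) agree with the predictions to about 2–3 px. Rack from the wrist: centre ≈(548,−218), yaw −9.7°. Next I refine the bottle and shaker.

Run:
```python
from h import *
c=grab('wrist'); im=c[0]; hsv=cv2.cvtColor(im,cv2.COLOR_RGB2HSV)
m=cv2.inRange(hsv,(40,80,20),(90,255,255)); m[:70]=0; m[150:]=0; m[:,:220]=0; m[:,290:]=0
p=cv2.findNonZero(cv2.morphologyEx(m,cv2.MORPH_OPEN,np.ones((3,3)))); (u,v),r=cv2.minEnclosingCircle(p)
print('bottle',u,v,r,'box',cv2.boundingRect(p),ray((u,v),c,90).round(1),'rad mm',np.linalg.norm(ray((u+r,v),c,90)-ray((u,v),c,90)).round(1))
print('stopper',ray((252,104),c,150).round(1))
print('shaker',ray((257.5,57),c,100).round(1))
for uv in [(228,140),(281,141)]: print('caddy R corner',ray(uv,c,44).round(1))
b=ray((u,v),c,90); goto([b[0],b[1],200],76)
```

```text
bottle 250.0 104.5 16.101341247558594 box (236, 90, 22, 30) [525.3 118.6  90. ] rad mm 23.9
stopper [527.8 114.4 150. ]
shaker [550.1 176.9 100. ]
caddy R corner [475.4  74.4  44. ]
caddy R corner [562.9  52.1  44. ]
pose [508.7  25.5 329.6] [1.7999e+02 3.0000e-02 7.6750e+01] F [-0.5 -0.6  0.8] w 91.0 t 3.58
shift units [ 0.189  -0.0104  0.259 ] rz units 0.025
```

The palm sits only 60 mm behind the grasp point, so the short shaker and jar can be taken vertically, closing across the row. The taller mill and bottle need a tilted grasp. Shaker first.

>>> send_rows(motion=[{"tx": 0.105,"ty": 0.003,"tz": 0,"rx": 0,"ry": 0,"rz": 0,"gripper": -1},{"tx": 0.105,"ty": 0.003,"tz": 0,"rx": 0,"ry": 0,"rz": 0,"gripper": -1},{"tx": 0.105,"ty": 0.004,"tz": 0,"rx": 0,"ry": 0,"rz": 0,"gripper": -1},{"tx": 0,"ty": 0,"tz": 0.1,"rx": 0,"ry": 0,"rz": 0,"gripper": -1},{"tx": 0,"ty": 0,"tz": 0.1,"rx": 0,"ry": 0,"rz": 0,"gripper": -1},{"tx": 0,"ty": 0,"tz": 0.1,"rx": 0,"ry": 0,"rz": 0,"gripper": -1},{"tx": 0,"ty": 0,"tz": 0,"rx": 0,"ry": 0,"rz": 0,"gripper": -1},{"tx": 0,"ty": 0,"tz": 0,"rx": 0,"ry": 0,"rz": 0,"gripper": -1}])

```text
time_s: 4.58
ee_pos: [551.1, 178.9, 181.5]
ee_rot: [179.8, -0.1, 76.8]
force: [0.3, -0.5, 0.7]
gripper_width: 91.1
gripper_force: 0.0
```

Run:
```python
from h import *
goto([549.5,178,48]); print(env.state()['qpos'].round(1))
c=grab('wrist','jar1.png'); t=grab('top')
print('jar,mill pred',proj((584,330,96),c).round(0),proj((560,260,150),c).round(0))
hsv=cv2.cvtColor(t[0],cv2.COLOR_RGB2HSV)
m=cv2.inRange(hsv,(0,180,50),(4,255,255))|cv2.inRange(hsv,(175,180,50),(180,255,255)); m[:205]=0; m[250:]=0; m[:,:190]=0; m[:,235:]=0
p=cv2.findNonZero(m); b=cv2.boundingRect(p); print('red box',b,'foot near',ray((b[0]+b[2]/2,b[1]+b[3]-10),t,5).round(0),'top',ray((212,226),t,125).round(0))
```

```text
pose [551.1 178.9 181.5] [ 1.7983e+02 -9.0000e-02  7.6810e+01] F [ 0.3 -0.5  0.7] w 91.1 t 4.58
shift units [-0.0029 -0.0036  0.2671] 
[16.8 19.9 92.2 -0.  67.8 30. ]
jar,mill pred [250.  19.] [239. 103.]
red box (206, 219, 17, 22) foot near [401. 107.   5.] top [401. 103. 125.]
```

View pics/jar1.png

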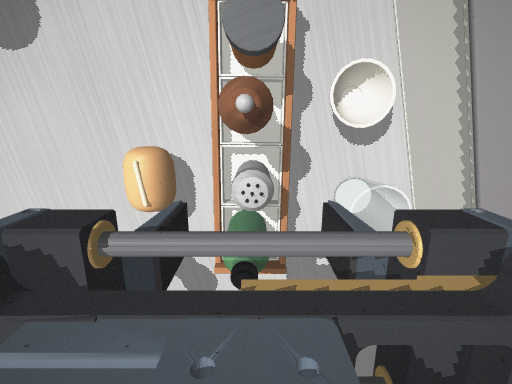

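Wrist view: mill ball (244,103), lid ≈(252,20), shaker top (252,189), bottle stopper ≈(244,273), glass base ≈(357,197).

Run:
```python
from h import *
c=grab('wrist')
for n,uv,z in [('mill',(244,103),146),('lid',(252.5,21),96),('shaker',(252,190),101),('stopper',(244,273),140),('glass base',(355,197),5),('rail R',(293,120),34),('rail L',(214,120),34)]: print(n,ray(uv,c,z).round(1))
print(ray((222,21),c,96).round(1),ray((284,21),c,96).round(1))
```

```text
mill [563.8 260.1 146. ]
lid [586.4 328.8  96. ]
shaker [551.4 182.6 101. ]
stopper [529.  118.3 140. ]
glass base [680.9 117.8   5. ]
rail R [613.7 237.9  34. ]
rail L [523.5 259.   34. ]
[560.6 334.8  96. ] [613.2 322.6  96. ]
```

>>> send_rows(motion=[{"tx": 0.004,"ty": 0,"tz": 0.07,"rx": 0,"ry": 0,"rz": 0,"gripper": -1},{"tx": 0,"ty": 0,"tz": 0.07,"rx": 0,"ry": 0,"rz": 0,"gripper": -1},{"tx": 0,"ty": 0,"tz": 0.07,"rx": 0,"ry": 0,"rz": 0,"gripper": -1},{"tx": 0,"ty": 0,"tz": 0.057,"rx": 0,"ry": 0,"rz": 0,"gripper": -1},{"tx": 0,"ty": 0,"tz": 0,"rx": 0,"ry": 0,"rz": 0,"gripper": -1},{"tx": 0,"ty": 0,"tz": 0,"rx": 0,"ry": 0,"rz": 0,"gripper": 1},{"tx": 0,"ty": 0,"tz": 0,"rx": 0,"ry": 0,"rz": 0,"gripper": 1},{"tx": 0,"ty": 0,"tz": 0,"rx": 0,"ry": 0,"rz": 0,"gripper": 1},{"tx": 0,"ty": 0,"tz": 0,"rx": 0,"ry": 0,"rz": 0,"gripper": 1},{"tx": 0,"ty": 0,"tz": 0,"rx": 0,"ry": 0,"rz": 0,"gripper": 1},{"tx": 0,"ty": 0,"tz": 0,"rx": 0,"ry": 0,"rz": 0,"gripper": 1}], grip_force=20)

```text
time_s: 6.1
ee_pos: [549.9, 181.1, 46.1]
ee_rot: [-180.0, 0.0, 76.9]
force: [-1.3, 1.0, 2.2]
gripper_width: 43.7
gripper_force: 20.0
```

>>> send_rows(motion=[{"tx": 0,"ty": 0,"tz": -0.04,"rx": 0,"ry": 0,"rz": 0,"gripper": 1},{"tx": 0,"ty": 0,"tz": -0.1,"rx": 0,"ry": 0,"rz": 0,"gripper": 1},{"tx": 0,"ty": 0,"tz": -0.1,"rx": 0,"ry": 0,"rz": 0,"gripper": 1},{"tx": 0,"ty": 0,"tz": -0.1,"rx": 0,"ry": 0,"rz": 0,"gripper": 1},{"tx": 0,"ty": 0,"tz": -0.08,"rx": 0,"ry": 0,"rz": 0,"gripper": 1},{"tx": 0,"ty": 0,"tz": 0,"rx": 0,"ry": 0,"rz": 0,"gripper": 1},{"tx": 0,"ty": 0,"tz": 0,"rx": 0,"ry": 0,"rz": 0,"gripper": 1}])

```text
time_s: 6.98
ee_pos: [549.2, 180.8, 254.1]
ee_rot: [-179.8, 0.1, 76.9]
force: [-1.0, 0.1, -2.0]
gripper_width: 43.6
gripper_force: 20.0
```

>>> send_rows(motion=[{"tx": -0.05,"ty": 0.01,"tz": 0,"rx": 0,"ry": 0,"rz": 0,"gripper": 1},{"tx": -0.09,"ty": 0.02,"tz": 0,"rx": 0,"ry": 0,"rz": 0,"gripper": 1},{"tx": -0.1,"ty": 0.022,"tz": 0,"rx": 0,"ry": 0,"rz": 0,"gripper": 1},{"tx": -0.1,"ty": 0.022,"tz": 0,"rx": 0,"ry": 0,"rz": 0,"gripper": 1},{"tx": -0.1,"ty": 0.022,"tz": 0,"rx": 0,"ry": 0,"rz": 0,"gripper": 1},{"tx": -0.1,"ty": 0.022,"tz": 0,"rx": 0,"ry": 0,"rz": 0,"gripper": 1},{"tx": -0.1,"ty": 0.022,"tz": 0,"rx": 0,"ry": 0,"rz": 0,"gripper": 1},{"tx": -0.1,"ty": 0.022,"tz": 0,"rx": 0,"ry": 0,"rz": 0,"gripper": 1},{"tx": -0.07,"ty": 0.012,"tz": 0,"rx": 0,"ry": 0,"rz": 0,"gripper": 1},{"tx": -0.044,"ty": 0.008,"tz": 0,"rx": 0,"ry": 0,"rz": 0,"gripper": 1},{"tx": 0,"ty": 0,"tz": 0,"rx": 0,"ry": 0,"rz": 0,"gripper": 1},{"tx": 0,"ty": 0,"tz": 0,"rx": 0,"ry": 0,"rz": 0,"gripper": 1}])

```text
time_s: 8.48
ee_pos: [541.6, -254.2, 255.3]
ee_rot: [-179.9, -0.1, 76.9]
force: [0.3, 0.5, -2.0]
gripper_width: 43.6
gripper_force: 20.0
```

Run:
```python
from h import *
goto([541.7,-255.5,100]); c=grab('wrist','w2.png')
for k in (114,38,-38): 
    print(proj((547.9+.167*k,-218+.986*k,9),c).round(0),proj((547.9+.167*(k+38),-218+.986*(k+38),38),c).round(0))
```

```text
pose [ 541.6 -254.2  255.3] [-1.7991e+02 -6.0000e-02  7.6910e+01] F [ 0.3  0.5 -2. ] w 43.6 t 8.47
shift units [-0.0029  0.0013  0.3105] 
[248.  65.] [245.  29.]
[251. 119.] [249.  90.]
[254. 168.] [252. 145.]
```

View pics/w2.png

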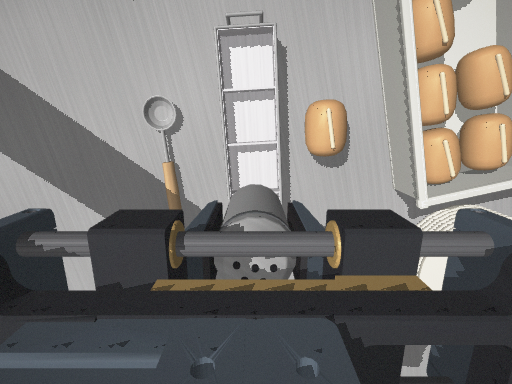

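The rack model fits: dividers seen at (249,90) and (252,144), predicted (249,90) and (252,145). Lowering the shaker into its well.

>>> send_rows(motion=[{"tx": -0.003,"ty": 0,"tz": 0.08,"rx": 0,"ry": 0,"rz": 0,"gripper": 1},{"tx": 0,"ty": 0,"tz": 0.1,"rx": 0,"ry": 0,"rz": 0,"gripper": 1},{"tx": 0,"ty": 0,"tz": 0.1,"rx": 0,"ry": 0,"rz": 0,"gripper": 1},{"tx": 0,"ty": 0,"tz": 0.08,"rx": 0,"ry": 0,"rz": 0,"gripper": 1},{"tx": 0,"ty": 0,"tz": 0.04,"rx": 0,"ry": 0,"rz": 0,"gripper": 1},{"tx": 0,"ty": 0,"tz": 0.018,"rx": 0,"ry": 0,"rz": 0,"gripper": 1},{"tx": 0,"ty": 0,"tz": 0.004,"rx": 0,"ry": 0,"rz": 0,"gripper": 1},{"tx": 0,"ty": 0,"tz": 0,"rx": 0,"ry": 0,"rz": 0,"gripper": 1},{"tx": 0,"ty": 0,"tz": 0,"rx": 0,"ry": 0,"rz": 0,"gripper": 1},{"tx": 0,"ty": 0,"tz": 0,"rx": 0,"ry": 0,"rz": 0,"gripper": 1}])

```text
time_s: 9.78
ee_pos: [541.7, -257.1, 45.6]
ee_rot: [179.9, 0.0, 76.9]
force: [0.7, 0.8, -1.5]
gripper_width: 44.1
gripper_force: 20.0
```

>>> send_rows(motion=[{"tx": 0,"ty": 0,"tz": 0.002,"rx": 0,"ry": 0,"rz": 0,"gripper": 1},{"tx": 0,"ty": 0,"tz": 0.001,"rx": 0,"ry": 0,"rz": 0,"gripper": 1},{"tx": 0,"ty": 0,"tz": 0,"rx": 0,"ry": 0,"rz": 0,"gripper": 1}])

```text
time_s: 10.15
ee_pos: [541.3, -256.9, 43.4]
ee_rot: [-180.0, 0.0, 76.9]
force: [-0.6, -0.4, -1.9]
gripper_width: 43.3
gripper_force: 20.0
```

>>> send_rows(motion=[{"tx": 0,"ty": 0,"tz": 0.002,"rx": 0,"ry": 0,"rz": 0,"gripper": 1},{"tx": 0,"ty": 0,"tz": 0,"rx": 0,"ry": 0,"rz": 0,"gripper": 1},{"tx": 0,"ty": 0,"tz": 0,"rx": 0,"ry": 0,"rz": 0,"gripper": 1}])

```text
time_s: 10.52
ee_pos: [541.4, -256.9, 43.0]
ee_rot: [180.0, 0.0, 76.9]
force: [-0.8, 0.7, 4.9]
gripper_width: 43.5
gripper_force: 20.0
```

>>> send_rows(motion=[{"tx": 0,"ty": 0,"tz": 0,"rx": 0,"ry": 0,"rz": 0,"gripper": -1},{"tx": 0,"ty": 0,"tz": 0,"rx": 0,"ry": 0,"rz": 0,"gripper": -1},{"tx": 0,"ty": 0,"tz": 0,"rx": 0,"ry": 0,"rz": 0,"gripper": -1},{"tx": 0,"ty": 0,"tz": -0.05,"rx": 0,"ry": 0,"rz": 0,"gripper": -1},{"tx": 0,"ty": 0,"tz": -0.1,"rx": 0,"ry": 0,"rz": 0,"gripper": -1},{"tx": 0,"ty": 0,"tz": -0.1,"rx": 0,"ry": 0,"rz": 0,"gripper": -1},{"tx": 0,"ty": 0,"tz": -0.1,"rx": 0,"ry": 0,"rz": 0,"gripper": -1},{"tx": 0,"ty": 0,"tz": -0.08,"rx": 0,"ry": 0,"rz": 0,"gripper": -1}])

```text
time_s: 11.52
ee_pos: [541.6, -257.0, 259.7]
ee_rot: [179.9, 0.0, 76.9]
force: [1.3, -0.3, 0.5]
gripper_width: 91.0
gripper_force: 0.0
```

>>> send_rows(motion=[{"tx": 0.1,"ty": -0.015,"tz": 0,"rx": 0,"ry": 0,"rz": 0,"gripper": -1},{"tx": 0.1,"ty": -0.015,"tz": 0,"rx": 0,"ry": 0,"rz": 0,"gripper": -1},{"tx": 0.1,"ty": -0.015,"tz": 0,"rx": 0,"ry": 0,"rz": 0,"gripper": -1},{"tx": 0.1,"ty": -0.015,"tz": 0,"rx": 0,"ry": 0,"rz": 0,"gripper": -1},{"tx": 0.1,"ty": -0.015,"tz": 0,"rx": 0,"ry": 0,"rz": 0,"gripper": -1},{"tx": 0.1,"ty": -0.015,"tz": 0,"rx": 0,"ry": 0,"rz": 0,"gripper": -1},{"tx": 0.1,"ty": -0.015,"tz": 0,"rx": 0,"ry": 0,"rz": 0,"gripper": -1},{"tx": 0.1,"ty": -0.015,"tz": 0,"rx": 0,"ry": 0,"rz": 0,"gripper": -1},{"tx": 0.1,"ty": -0.015,"tz": 0,"rx": 0,"ry": 0,"rz": 0,"gripper": -1},{"tx": 0.1,"ty": -0.015,"tz": 0,"rx": 0,"ry": 0,"rz": 0,"gripper": -1},{"tx": 0.1,"ty": -0.015,"tz": 0,"rx": 0,"ry": 0,"rz": 0,"gripper": -1},{"tx": 0.06,"ty": -0.014,"tz": 0,"rx": 0,"ry": 0,"rz": 0,"gripper": -1}])

```text
time_s: 13.02
ee_pos: [585.8, 330.8, 256.6]
ee_rot: [-180.0, 0.0, 77.0]
force: [0.1, -0.9, -0.3]
gripper_width: 90.9
gripper_force: 0.0
```

>>> send_rows(motion=[{"tx": 0,"ty": 0,"tz": 0,"rx": 0,"ry": 0,"rz": 0,"gripper": -1},{"tx": 0,"ty": 0,"tz": 0,"rx": 0,"ry": 0,"rz": 0,"gripper": -1}])

```text
time_s: 13.28
ee_pos: [585.9, 327.7, 257.1]
ee_rot: [-180.0, 0.1, 76.9]
force: [0.8, 0.1, -0.4]
gripper_width: 90.8
gripper_force: 0.0
```

Run:
```python
from h import *
goto([586,329,66])
```

```text
pose [585.9 327.7 257.1] [-1.7999e+02  6.0000e-02  7.6860e+01] F [ 0.8  0.1 -0.4] w 90.8 t 13.28
shift units [ 0.0031 -0.0004  0.3822]
```

>>> send_rows(motion=[{"tx": 0.003,"ty": 0,"tz": 0.1,"rx": 0,"ry": 0,"rz": 0,"gripper": -1},{"tx": 0,"ty": 0,"tz": 0.1,"rx": 0,"ry": 0,"rz": 0,"gripper": -1},{"tx": 0,"ty": 0,"tz": 0.1,"rx": 0,"ry": 0,"rz": 0,"gripper": -1},{"tx": 0,"ty": 0,"tz": 0.082,"rx": 0,"ry": 0,"rz": 0,"gripper": -1},{"tx": 0,"ty": 0,"tz": 0,"rx": 0,"ry": 0,"rz": 0,"gripper": -1},{"tx": 0,"ty": 0,"tz": 0,"rx": 0,"ry": 0,"rz": 0,"gripper": 1},{"tx": 0,"ty": 0,"tz": 0,"rx": 0,"ry": 0,"rz": 0,"gripper": 1},{"tx": 0,"ty": 0,"tz": 0,"rx": 0,"ry": 0,"rz": 0,"gripper": 1},{"tx": 0,"ty": 0,"tz": 0,"rx": 0,"ry": 0,"rz": 0,"gripper": 1},{"tx": 0,"ty": 0,"tz": 0,"rx": 0,"ry": 0,"rz": 0,"gripper": 1}], grip_force=25)

```text
time_s: 14.52
ee_pos: [586.4, 330.1, 67.3]
ee_rot: [180.0, -0.0, 76.9]
force: [-0.9, 0.8, 4.5]
gripper_width: 54.3
gripper_force: 25.0
```

>>> send_rows(motion=[{"tx": 0,"ty": 0,"tz": -0.04,"rx": 0,"ry": 0,"rz": 0,"gripper": 1},{"tx": 0,"ty": 0,"tz": -0.1,"rx": 0,"ry": 0,"rz": 0,"gripper": 1},{"tx": 0,"ty": 0,"tz": -0.1,"rx": 0,"ry": 0,"rz": 0,"gripper": 1},{"tx": 0,"ty": 0,"tz": -0.1,"rx": 0,"ry": 0,"rz": 0,"gripper": 1},{"tx": 0,"ty": 0,"tz": -0.06,"rx": 0,"ry": 0,"rz": 0,"gripper": 1},{"tx": 0,"ty": 0,"tz": -0.03,"rx": 0,"ry": 0,"rz": 0,"gripper": 1},{"tx": 0,"ty": 0,"tz": 0,"rx": 0,"ry": 0,"rz": 0,"gripper": 1}])

```text
time_s: 15.4
ee_pos: [586.4, 329.8, 281.3]
ee_rot: [180.0, -0.0, 76.9]
force: [0.2, 0.8, -2.9]
gripper_width: 54.6
gripper_force: 25.0
```

>>> send_rows(motion=[{"tx": -0.05,"ty": 0.01,"tz": 0,"rx": 0,"ry": 0,"rz": 0,"gripper": 1},{"tx": -0.1,"ty": 0.019,"tz": 0,"rx": 0,"ry": 0,"rz": 0,"gripper": 1},{"tx": -0.1,"ty": 0.019,"tz": 0,"rx": 0,"ry": 0,"rz": 0,"gripper": 1},{"tx": -0.1,"ty": 0.019,"tz": 0,"rx": 0,"ry": 0,"rz": 0,"gripper": 1},{"tx": -0.1,"ty": 0.019,"tz": 0,"rx": 0,"ry": 0,"rz": 0,"gripper": 1},{"tx": -0.1,"ty": 0.019,"tz": 0,"rx": 0,"ry": 0,"rz": 0,"gripper": 1},{"tx": -0.1,"ty": 0.019,"tz": 0,"rx": 0,"ry": 0,"rz": 0,"gripper": 1},{"tx": -0.1,"ty": 0.019,"tz": 0,"rx": 0,"ry": 0,"rz": 0,"gripper": 1},{"tx": -0.07,"ty": 0.01,"tz": 0,"rx": 0,"ry": 0,"rz": 0,"gripper": 1},{"tx": -0.031,"ty": 0.006,"tz": 0,"rx": 0,"ry": 0,"rz": 0,"gripper": 1},{"tx": 0,"ty": 0,"tz": 0,"rx": 0,"ry": 0,"rz": 0,"gripper": 1}])

```text
time_s: 16.77
ee_pos: [566.3, -103.4, 280.5]
ee_rot: [-179.9, -0.0, 76.8]
force: [0.4, 0.1, -2.3]
gripper_width: 54.4
gripper_force: 25.0
```

Run:
```python
from h import *
goto([567.4,-102.6,67])
```

```text
pose [ 566.3 -103.4  280.5] [-1.7989e+02 -2.0000e-02  7.6760e+01] F [ 0.4  0.1 -2.3] w 54.4 t 16.77
shift units [0.0019 0.0025 0.4269]
```

>>> send_rows(motion=[{"tx": 0.002,"ty": 0.002,"tz": 0.08,"rx": 0,"ry": 0,"rz": 0,"gripper": 1},{"tx": 0,"ty": 0,"tz": 0.1,"rx": 0,"ry": 0,"rz": 0,"gripper": 1},{"tx": 0,"ty": 0,"tz": 0.1,"rx": 0,"ry": 0,"rz": 0,"gripper": 1},{"tx": 0,"ty": 0,"tz": 0.08,"rx": 0,"ry": 0,"rz": 0,"gripper": 1},{"tx": 0,"ty": 0,"tz": 0.04,"rx": 0,"ry": 0,"rz": 0,"gripper": 1},{"tx": 0,"ty": 0,"tz": 0.02,"rx": 0,"ry": 0,"rz": 0,"gripper": 1},{"tx": 0,"ty": 0,"tz": 0.006,"rx": 0,"ry": 0,"rz": 0,"gripper": 1},{"tx": 0,"ty": 0,"tz": 0.002,"rx": 0,"ry": 0,"rz": 0,"gripper": 1},{"tx": 0,"ty": 0,"tz": 0.002,"rx": 0,"ry": 0,"rz": 0,"gripper": 1},{"tx": 0,"ty": 0,"tz": 0,"rx": 0,"ry": 0,"rz": 0,"gripper": 1}])

```text
time_s: 18.02
ee_pos: [568.5, -102.0, 67.0]
ee_rot: [179.9, 0.0, 76.9]
force: [-0.2, 1.0, -1.4]
gripper_width: 54.3
gripper_force: 25.0
```

>>> send_rows(motion=[{"tx": 0,"ty": 0,"tz": 0.002,"rx": 0,"ry": 0,"rz": 0,"gripper": 1},{"tx": 0,"ty": 0,"tz": 0,"rx": 0,"ry": 0,"rz": 0,"gripper": 1},{"tx": 0,"ty": 0,"tz": 0,"rx": 0,"ry": 0,"rz": 0,"gripper": 1}])

```text
time_s: 18.4
ee_pos: [568.3, -102.0, 65.5]
ee_rot: [180.0, 0.0, 76.9]
force: [-0.0, 0.8, -2.2]
gripper_width: 54.4
gripper_force: 25.0
```

>>> send_rows(motion=[{"tx": 0,"ty": 0,"tz": 0.002,"rx": 0,"ry": 0,"rz": 0,"gripper": 1},{"tx": 0,"ty": 0,"tz": 0.001,"rx": 0,"ry": 0,"rz": 0,"gripper": 1},{"tx": 0,"ty": 0,"tz": 0,"rx": 0,"ry": 0,"rz": 0,"gripper": 1},{"tx": 0,"ty": 0,"tz": 0,"rx": 0,"ry": 0,"rz": 0,"gripper": 1}])

```text
time_s: 18.9
ee_pos: [568.3, -102.0, 64.3]
ee_rot: [180.0, 0.0, 76.9]
force: [-0.9, 0.7, 2.6]
gripper_width: 54.3
gripper_force: 25.0
```

Jar is touching down; release, lift and start gathering joint data to plan the tilted grasps.

```bash
cat > rec.py <<'E'
import json
from h import *
s=env.state(); open('q.jsonl','a').write(json.dumps([list(s['qpos']),list(s['ee_pos']),list(s['ee_rot'])])+'\n')
print(s['qpos'].round(2),s['ee_pos'].round(1),s['ee_rot'].round(2))
E
python3 rec.py
```

```text
[-1.1310e+01  2.6060e+01  1.0109e+02 -1.0000e-02  5.2830e+01  1.8200e+00] [ 568.3 -102.    64.3] [179.98   0.    76.87]
```

>>> send_rows(motion=[{"tx": 0,"ty": 0,"tz": 0,"rx": 0,"ry": 0,"rz": 0,"gripper": -1},{"tx": 0,"ty": 0,"tz": 0,"rx": 0,"ry": 0,"rz": 0,"gripper": -1},{"tx": 0,"ty": 0,"tz": 0,"rx": 0,"ry": 0,"rz": 0,"gripper": -1},{"tx": 0,"ty": 0,"tz": -0.05,"rx": 0,"ry": 0,"rz": 0,"gripper": -1},{"tx": 0,"ty": 0,"tz": -0.1,"rx": 0,"ry": 0,"rz": 0,"gripper": -1},{"tx": 0,"ty": 0,"tz": -0.1,"rx": 0,"ry": 0,"rz": 0,"gripper": -1},{"tx": 0,"ty": 0,"tz": -0.1,"rx": 0,"ry": 0,"rz": 0,"gripper": -1},{"tx": 0,"ty": 0,"tz": -0.1,"rx": 0,"ry": 0,"rz": 0,"gripper": -1},{"tx": 0,"ty": 0,"tz": 0,"rx": 0,"ry": 0,"rz": 0,"gripper": -1},{"tx": 0,"ty": 0,"tz": 0,"rx": 0,"ry": 0,"rz": 0,"gripper": -1}])

```text
time_s: 20.15
ee_pos: [567.8, -101.8, 288.1]
ee_rot: [-179.9, 0.0, 76.9]
force: [1.0, 0.6, -0.4]
gripper_width: 91.1
gripper_force: 0.0
```

```bash
python3 rec.py
```

```text
[-1.131e+01  1.649e+01  8.166e+01 -1.000e-02  8.193e+01  1.820e+00] [ 567.8 -101.8  288.1] [-1.7993e+02  1.0000e-02  7.6870e+01]
```

>>> send_rows(motion=[{"tx": 0,"ty": -0.1,"tz": 0,"rx": 0,"ry": 0,"rz": 0.33,"gripper": -1},{"tx": 0,"ty": -0.1,"tz": 0,"rx": 0,"ry": 0,"rz": 0.33,"gripper": -1},{"tx": 0,"ty": -0.1,"tz": 0,"rx": 0,"ry": 0,"rz": 0.33,"gripper": -1},{"tx": 0,"ty": 0,"tz": 0,"rx": 0,"ry": 0,"rz": 0.33,"gripper": -1},{"tx": 0,"ty": 0,"tz": 0,"rx": 0,"ry": 0,"rz": 0.33,"gripper": -1},{"tx": 0,"ty": 0,"tz": 0,"rx": 0,"ry": 0,"rz": 0.33,"gripper": -1},{"tx": 0,"ty": 0,"tz": 0,"rx": 0,"ry": 0,"rz": 0.33,"gripper": -1},{"tx": 0,"ty": 0,"tz": 0,"rx": 0,"ry": 0,"rz": 0,"gripper": -1},{"tx": 0,"ty": 0,"tz": 0,"rx": 0,"ry": 0,"rz": 0,"gripper": -1}])

```text
time_s: 21.28
ee_pos: [431.1, -43.7, 287.9]
ee_rot: [-180.0, 0.1, 7.7]
force: [-0.0, -0.4, -0.8]
gripper_width: 90.7
gripper_force: 0.0
```

```bash
python3 rec.py
```

```text
[-7.31  2.93 98.55 -0.   78.64 74.98] [431.1 -43.7 287.9] [-1.7997e+02  1.2000e-01  7.7100e+00]
```

>>> send_rows(motion=[{"tx": 0,"ty": 0,"tz": 0,"rx": 0,"ry": -0.3,"rz": 0,"gripper": -1},{"tx": 0,"ty": 0,"tz": 0,"rx": 0,"ry": -0.3,"rz": 0,"gripper": -1},{"tx": 0,"ty": 0,"tz": 0,"rx": 0,"ry": 0,"rz": 0,"gripper": -1},{"tx": 0,"ty": 0,"tz": 0,"rx": 0,"ry": 0,"rz": 0,"gripper": -1}])

```text
time_s: 21.78
ee_pos: [431.1, -43.8, 288.7]
ee_rot: [-180.0, 18.0, 7.6]
force: [-0.5, -0.1, 0.8]
gripper_width: 91.3
gripper_force: 0.0
```

```bash
python3 rec.py
```

```text
[-4.47 12.81 88.9  -3.7  95.87 78.1 ] [431.1 -43.8 288.7] [-179.98   17.96    7.62]
```

```bash
cat > kin.py <<'E'
import json
from h import *
from scipy.optimize import least_squares
def Rq(q):
    q=np.array(q); return Ro.from_euler('ZYZYZ',[q[0],q[1]+q[2],q[3],q[4],q[5]],degrees=True)
def fk(q,p):
    a1,d1,l2,l3,a3,L=p; Z=Ro.from_euler('z',q[0],degrees=True); B=Z*Ro.from_euler('y',q[1],degrees=True); A=Z*Ro.from_euler('y',q[1]+q[2],degrees=True)
    return Z.apply([a1,0,d1])+B.apply([0,0,l2])+A.apply([a3,0,l3])+Rq(q).apply([0,0,L])
D=[json.loads(l) for l in open('q.jsonl')]
D+=[[[-76.375,18.312,89.639,0,72.044,-1.146],[146.601,-556.014,213.976],[180,0,14.77]],[[16.8,19.9,92.2,0,67.8,30.0],[551.1,178.9,181.5],[179.83,-.09,76.81]]]
f=least_squares(lambda p:np.concatenate([fk(q,p)-np.array(x) for q,x,_ in D])/1,[50,350,350,350,0,250])
P=f.x
off=np.mean([(Rq(q).inv()*Ro.from_euler('xyz',e,degrees=True)).as_rotvec(degrees=True) for q,x,e in D],0)
OFF=Ro.from_rotvec(off,degrees=True)
lo=np.array([-177.97,-48.28,12.27,-77.06,2.81,-146.56]);hi=np.array([177.97,115.42,149.76,257.06,150.46,146.56])
def ik(pos,R,q0):
    g=lambda q:np.concatenate([(fk(q,P)-pos)/10,((Rq(q)*OFF).inv()*R).as_rotvec()*20])
    r=least_squares(g,np.clip(q0,lo+1,hi-1),bounds=(lo,hi)); return r.x,np.abs(r.fun).max()
def tool(phi,th):  # tool x up-forward, approach azimuth phi, tilt th from vertical
    return Ro.from_euler('xyz',[180,-th,phi],degrees=True)
E
python3 - <<'E'
from kin import *
print(P.round(1),np.abs(f.fun).max(),off.round(2)); print(f.jac.shape,np.linalg.cond(f.jac))
def show(n,g,phis,ths):
    for th in ths:
        for ph in phis:
            R=tool(ph,th); pos=np.array(g)+19*R.apply([0,0,1])
            best=[]
            for q4 in (0,60,100,180,-60):
                for s6 in (0,80,-80): 
                    q,e=ik(pos,R,[np.degrees(np.arctan2(pos[1],pos[0])),20,110,q4,40,s6])
                    if e<.05 and not any(np.abs(q-b).max()<1 for b in best): best.append(q)
            for q in best: print(n,th,ph,q.round(0))
show('mill',[563,260,70],(-14,8,25,40),(45,60)); show('bottle',[528,117,84],(-14,10,30),(45,))
show('millR',[554,-180,67],(-25,-10,0),(60,))
E
```

```text
Traceback (most recent call last):
  File "kin.py", line 11, in <module>
    f=least_squares(lambda p:np.concatenate([fk(q,p)-np.array(x) for q,x,_ in D])/1,[50,350,350,350,0,250])
  File "kin.py", line 11, in <lambda>
    f=least_squares(lambda p:np.concatenate([fk(q,p)-np.array(x) for q,x,_ in D])/1,[50,350,350,350,0,250])
                                             ~~^^^^^
  File "kin.py", line 8, in fk
    return Z.apply([a1,0,d1])+B.apply([0,0,l2])+A.apply([a3,0,l3])+Rq(q).apply([0,0,L])
                                                                   ~~^^^
  File "kin.py", line 5, in Rq
    q=np.array(q); return Ro.from_euler('ZYZYZ',[q[0],q[1]+q[2],q[3],q[4],q[5]],degrees=True)
                          ~~~~~~~~~~~~~^^^^^^^^^^^^^^^^^^^^^^^^^^^^^^^^^^^^^^^^^^^^^^^^^^^^^^
  File "scipy/spatial/transform/_rotation.pyx", line 1413, in scipy.spatial.transform._rotation.Rotation.from_euler
ValueError: Expected axis specification to be a non-empty string of upto 3 characters, got ZYZYZ
```

```bash
python3 - <<'E'
s=open('kin.py').read()
s=s.replace("return Ro.from_euler('ZYZYZ',[q[0],q[1]+q[2],q[3],q[4],q[5]],degrees=True)","return Ro.from_euler('ZYZ',[q[0],q[1]+q[2],q[3]],degrees=True)*Ro.from_euler('YZ',[q[4],q[5]],degrees=True)")
open('kin.py','w').write(s)
E
cat > t.py <<'E'
from kin import *
print(P.round(1),np.abs(f.fun).max(),off.round(2)); print([(Rq(q).inv()*Ro.from_euler('xyz',e,degrees=True)).as_rotvec(degrees=True).round(1) for q,x,e in D]);print(np.linalg.cond(f.jac))
def show(n,g,phis,ths):
    for th in ths:
        for ph in phis:
            R=tool(ph,th); pos=np.array(g)+19*R.apply([0,0,1])
            best=[]
            for q4 in (0,60,100,180,-60):
                for s6 in (0,80,-80): 
                    q,e=ik(pos,R,[np.degrees(np.arctan2(pos[1],pos[0])),20,110,q4,40,s6])
                    if e<.05 and not any(np.abs(q-b).max()<1 for b in best): best.append(q)
            for q in best: print(n,th,ph,q.round(0))
show('mill',[563,260,70],(-14,8,25,40),(45,60)); show('bottle',[528,117,84],(-14,10,30),(45,))
show('millR',[554,-180,67],(-25,-10,0),(60,))
E
python3 t.py
```

```text
[-3.000e-01  1.286e+02  5.916e+02  4.162e+02  2.300e+01  3.259e+02] 11.664551546040343 [-2.e-02 -1.e-02  9.e+01]
[array([-0., -0., 90.]), array([ 0.,  0., 90.]), array([ 0.,  0., 90.]), array([ 0.,  0., 90.]), array([ 0.,  0., 90.]), array([-0.1, -0. , 90. ])]
32.102544130148594
mill 45 8 [  33.   25.  128.  232.   23. -121.]
mill 45 25 [ 25.  24. 130. 179.  19. -89.]
mill 45 40 [ 17.  24. 128. 132.  22. -61.]
mill 60 -14 [  47.   33.  127.  253.   52. -112.]
mill 60 8 [ 37.  31. 136. 213.  49. -98.]
mill 60 25 [ 25.  31. 139. 180.  50. -90.]
mill 60 40 [ 14.  31. 137. 150.  49. -83.]
bottle 45 -14 [  28.   20.  134.  251.   30. -126.]
bottle 45 10 [ 14.  18. 139. 188.  22. -94.]
bottle 45 30 [  1.  19. 137. 129.  26. -63.]
millR 60 -25 [-12.  31. 144. 194.  54. -92.]
millR 60 -10 [-25.  31. 143. 164.  54. -88.]
millR 60 0 [-32.  31. 141. 145.  53. -85.]
```

Fitting shows a steep tilt would need a wrist flip, so I'll look at the mill's head and bottle's neck for a simpler vertical grip above the centre of mass.

Run:
```python
from h import *
c=grab('side'); im=cv2.cvtColor(c[0],cv2.COLOR_RGB2BGR)
cv2.imwrite('pics/sidecrop.png',cv2.resize(im[130:260,110:270],None,fx=4.5,fy=4.5,interpolation=cv2.INTER_CUBIC))
f=lambda p:((proj(p,c)-[110,130])*4.5).round(0)
for h in (0,36,80,100,120,138): print('mill',h,f((563,260,12+h)))
for h in (0,83,95,105,120,135,157): print('bottle',h,f((528,117,12+h)))
```

```text
mill 0 [259. 403.]
mill 36 [252. 352.]
mill 80 [242. 286.]
mill 100 [237. 255.]
mill 120 [232. 224.]
mill 138 [228. 194.]
bottle 0 [494. 330.]
bottle 83 [487. 212.]
bottle 95 [486. 194.]
bottle 105 [485. 179.]
bottle 120 [484. 156.]
bottle 135 [483. 133.]
bottle 157 [481.  98.]
```

View pics/sidecrop.png

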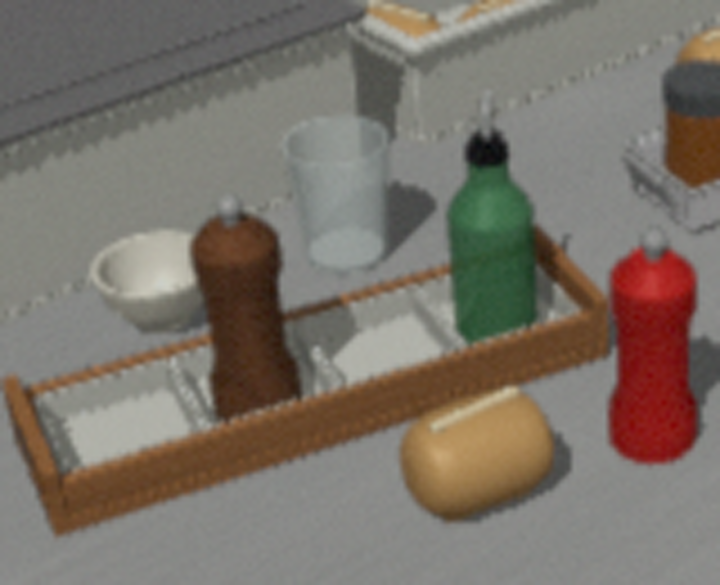

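The crop shows the mill's head widest about 100 mm up (y≈258), with near-straight flanks. The bottle's stopper (y≈130–165, 114–137 mm up) is wider than the neck. Both can be held vertically, hanging from above the centre of mass, with the palm clear of their tops. Jar is standing in the rack at upper right. Bottle next.

>>> send_rows(motion=[{"tx": 0,"ty": 0,"tz": 0,"rx": 0,"ry": 0.3,"rz": 0,"gripper": -1},{"tx": 0,"ty": 0,"tz": 0,"rx": 0,"ry": 0.3,"rz": 0,"gripper": -1},{"tx": 0,"ty": 0,"tz": 0,"rx": 0,"ry": 0,"rz": 0,"gripper": -1},{"tx": 0,"ty": 0,"tz": 0,"rx": 0,"ry": 0,"rz": 0,"gripper": -1}])

```text
time_s: 22.32
ee_pos: [431.6, -43.9, 289.7]
ee_rot: [180.0, -0.1, 7.6]
force: [-0.2, -0.2, -0.1]
gripper_width: 91.1
gripper_force: 0.0
```

Run:
```python
from h import *
goto([528,117,280]); c=grab('top'); 
# stopper: dark blob
g=c[0].max(axis=2); m=((g<45)*255).astype(np.uint8); m[:165]=0;m[190:]=0;m[:,:195]=0;m[:,:]*=1;m[:,225:]=0
n,l,st,ce=cv2.connectedComponentsWithStats(m)
for i in range(1,n):
    if st[i][4]>8: print(st[i],ce[i].round(1),ray(ce[i],c,137).round(1))
```

```text
pose [431.6 -43.9 289.7] [ 1.7997e+02 -5.0000e-02  7.5600e+00] F [-0.2 -0.2 -0.1] w 91.1 t 22.32
shift units [ 0.2335 -0.2937  0.0195] 
[203 167  11  10  63] [208.5 171.8] [523.9 115.3 137. ]
```

>>> send_rows(motion=[{"tx": 0.046,"ty": -0.058,"tz": 0,"rx": 0,"ry": 0,"rz": 0,"gripper": -1},{"tx": 0.046,"ty": -0.058,"tz": 0,"rx": 0,"ry": 0,"rz": 0,"gripper": -1},{"tx": 0.046,"ty": -0.058,"tz": 0,"rx": 0,"ry": 0,"rz": 0,"gripper": -1},{"tx": 0.046,"ty": -0.058,"tz": 0,"rx": 0,"ry": 0,"rz": 0,"gripper": -1},{"tx": 0.047,"ty": -0.061,"tz": 0,"rx": 0,"ry": 0,"rz": 0,"gripper": -1},{"tx": 0,"ty": 0,"tz": 0.08,"rx": 0,"ry": 0,"rz": 0,"gripper": -1},{"tx": 0,"ty": 0,"tz": 0.08,"rx": 0,"ry": 0,"rz": 0,"gripper": -1},{"tx": 0,"ty": 0,"tz": 0,"rx": 0,"ry": 0,"rz": 0,"gripper": -1},{"tx": 0,"ty": 0,"tz": 0,"rx": 0,"ry": 0,"rz": 0,"gripper": -1}])

```text
time_s: 23.5
ee_pos: [528.2, 117.0, 209.9]
ee_rot: [180.0, -0.1, 7.6]
force: [-0.1, 0.3, 0.4]
gripper_width: 91.1
gripper_force: 0.0
```

Run:
```python
from h import *
goto([527,116.5,116]); c=grab('wrist','b3.png'); print(proj((527,116.5,149),c),proj((527,116.5,169),c))
```

```text
pose [528.2 117.  209.9] [ 1.80e+02 -9.00e-02  7.58e+00] F [-0.1  0.3  0.4] w 91.1 t 23.5
shift units [-0.0028  0.0006  0.1879] 
[253.40477459 201.98887554] [253.33664499 208.6549128 ]
```

View pics/b3.png

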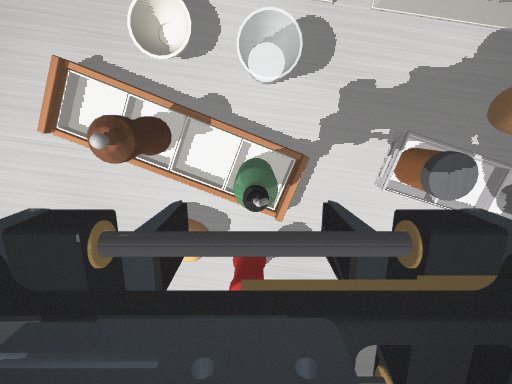

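The stopper is at (256,199), within 2 mm of plan, but the pourer points toward (262,203). I turn the closing line away from it and descend.

>>> send_rows(motion=[{"tx": -0.002,"ty": 0,"tz": 0,"rx": 0,"ry": 0,"rz": 0.28,"gripper": -1},{"tx": 0,"ty": 0,"tz": 0,"rx": 0,"ry": 0,"rz": 0.28,"gripper": -1},{"tx": 0,"ty": 0,"tz": 0,"rx": 0,"ry": 0,"rz": 0.28,"gripper": -1},{"tx": 0,"ty": 0,"tz": 0,"rx": 0,"ry": 0,"rz": 0.28,"gripper": -1},{"tx": 0,"ty": 0,"tz": 0.06,"rx": 0,"ry": 0,"rz": 0,"gripper": -1},{"tx": 0,"ty": 0,"tz": 0.07,"rx": 0,"ry": 0,"rz": 0,"gripper": -1},{"tx": 0,"ty": 0,"tz": 0.058,"rx": 0,"ry": 0,"rz": 0,"gripper": -1},{"tx": 0,"ty": 0,"tz": 0,"rx": 0,"ry": 0,"rz": 0,"gripper": -1},{"tx": 0,"ty": 0,"tz": 0,"rx": 0,"ry": 0,"rz": 0,"gripper": -1}])

```text
time_s: 24.68
ee_pos: [527.5, 116.7, 117.0]
ee_rot: [-179.9, -0.2, -26.0]
force: [0.9, 0.5, 0.5]
gripper_width: 91.7
gripper_force: 0.0
```

>>> send_rows(motion=[{"tx": 0,"ty": 0,"tz": 0,"rx": 0,"ry": 0,"rz": 0,"gripper": 1},{"tx": 0,"ty": 0,"tz": 0,"rx": 0,"ry": 0,"rz": 0,"gripper": 1},{"tx": 0,"ty": 0,"tz": 0,"rx": 0,"ry": 0,"rz": 0,"gripper": 1},{"tx": 0,"ty": 0,"tz": 0,"rx": 0,"ry": 0,"rz": 0,"gripper": 1},{"tx": 0,"ty": 0,"tz": 0,"rx": 0,"ry": 0,"rz": 0,"gripper": 1},{"tx": 0,"ty": 0,"tz": 0,"rx": 0,"ry": 0,"rz": 0,"gripper": 1},{"tx": 0,"ty": 0,"tz": 0,"rx": 0,"ry": 0,"rz": 0,"gripper": 1}], grip_force=30)

```text
time_s: 25.55
ee_pos: [525.6, 116.4, 114.7]
ee_rot: [180.0, 0.0, -26.0]
force: [-0.2, -0.3, -3.9]
gripper_width: 25.3
gripper_force: 24.6
```

>>> send_rows(motion=[{"tx": 0,"ty": 0,"tz": 0,"rx": 0,"ry": 0,"rz": 0,"gripper": 1},{"tx": 0,"ty": 0,"tz": 0,"rx": 0,"ry": 0,"rz": 0,"gripper": 1},{"tx": 0,"ty": 0,"tz": -0.01,"rx": 0,"ry": 0,"rz": 0,"gripper": 1},{"tx": 0,"ty": 0,"tz": -0.02,"rx": 0,"ry": 0,"rz": 0,"gripper": 1},{"tx": 0,"ty": 0,"tz": -0.03,"rx": 0,"ry": 0,"rz": 0,"gripper": 1},{"tx": 0,"ty": 0,"tz": 0,"rx": 0,"ry": 0,"rz": 0,"gripper": 1},{"tx": 0,"ty": 0,"tz": 0,"rx": 0,"ry": 0,"rz": 0,"gripper": 1}])

```text
time_s: 26.42
ee_pos: [525.7, 116.4, 145.1]
ee_rot: [-180.0, -0.0, -26.0]
force: [-0.5, -0.0, -3.3]
gripper_width: 25.3
gripper_force: 24.5
```

Run:
```python
from h import *
s=env.state(); print(s['force'],s['torque'],s['gripper_width'])
c=grab('side'); im=cv2.cvtColor(c[0],cv2.COLOR_RGB2BGR)
cv2.imwrite('pics/lift.png',cv2.resize(im[100:260,110:310],None,fx=3.5,fy=3.5,interpolation=cv2.INTER_CUBIC))
```

```text
[-0.45414079 -0.01871462 -3.30860483] [ 0.03498742  0.09414566 -0.01574093] 25.25260833319716
```

View pics/lift.png

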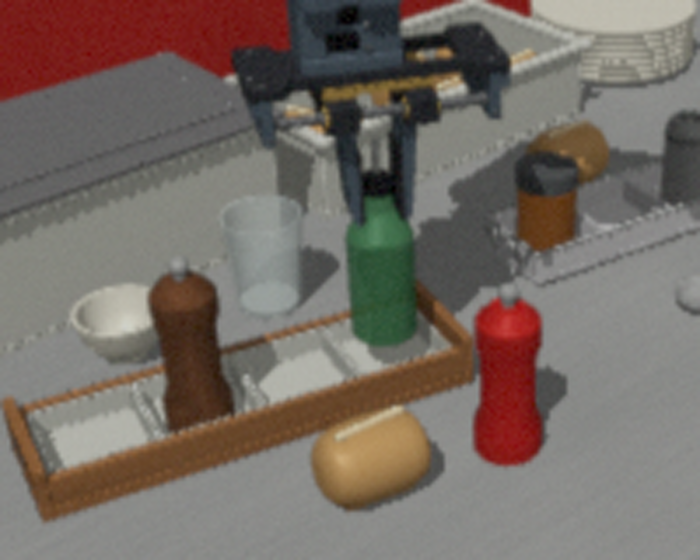

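The bottle hangs upright in the fingers (≈(380,260) in the crop), clear of the caddy floor. Lift and carry to the right-hand well.

>>> send_rows(motion=[{"tx": 0,"ty": 0,"tz": -0.03,"rx": 0,"ry": 0,"rz": 0,"gripper": 1},{"tx": 0,"ty": 0,"tz": -0.05,"rx": 0,"ry": 0,"rz": 0,"gripper": 1},{"tx": 0,"ty": 0,"tz": -0.05,"rx": 0,"ry": 0,"rz": 0,"gripper": 1},{"tx": 0,"ty": 0,"tz": -0.04,"rx": 0,"ry": 0,"rz": 0,"gripper": 1},{"tx": 0,"ty": 0,"tz": -0.02,"rx": 0,"ry": 0,"rz": 0,"gripper": 1},{"tx": 0.005,"ty": 0.01,"tz": 0,"rx": 0,"ry": 0,"rz": 0,"gripper": 1},{"tx": 0.01,"ty": 0.02,"tz": 0,"rx": 0,"ry": 0,"rz": 0,"gripper": 1},{"tx": 0.015,"ty": 0.03,"tz": 0,"rx": 0,"ry": 0,"rz": 0,"gripper": 1},{"tx": 0.02,"ty": 0.04,"tz": 0,"rx": 0,"ry": 0,"rz": 0,"gripper": 1},{"tx": 0.025,"ty": 0.05,"tz": 0,"rx": 0,"ry": 0,"rz": 0,"gripper": 1},{"tx": 0.025,"ty": 0.05,"tz": 0,"rx": 0,"ry": 0,"rz": 0,"gripper": 1},{"tx": 0.025,"ty": 0.05,"tz": 0,"rx": 0,"ry": 0,"rz": 0,"gripper": 1}])

```text
time_s: 27.98
ee_pos: [526.5, -25.3, 239.4]
ee_rot: [180.0, 0.1, -26.1]
force: [0.6, 0.1, -3.0]
gripper_width: 25.3
gripper_force: 24.6
```

>>> send_rows(motion=[{"tx": 0.025,"ty": 0.05,"tz": 0,"rx": 0,"ry": 0,"rz": 0,"gripper": 1},{"tx": 0.025,"ty": 0.05,"tz": 0,"rx": 0,"ry": 0,"rz": 0,"gripper": 1},{"tx": 0.025,"ty": 0.05,"tz": 0,"rx": 0,"ry": 0,"rz": 0,"gripper": 1},{"tx": 0.025,"ty": 0.05,"tz": 0,"rx": 0,"ry": 0,"rz": 0,"gripper": 1},{"tx": 0.025,"ty": 0.05,"tz": 0,"rx": 0,"ry": 0,"rz": 0,"gripper": 1},{"tx": 0.025,"ty": 0.05,"tz": 0,"rx": 0,"ry": 0,"rz": 0,"gripper": 1},{"tx": 0.025,"ty": 0.05,"tz": 0,"rx": 0,"ry": 0,"rz": 0,"gripper": 1},{"tx": 0.025,"ty": 0.05,"tz": 0,"rx": 0,"ry": 0,"rz": 0,"gripper": 1},{"tx": 0.025,"ty": 0.05,"tz": 0,"rx": 0,"ry": 0,"rz": 0,"gripper": 1},{"tx": 0.02,"ty": 0.04,"tz": 0,"rx": 0,"ry": 0,"rz": 0,"gripper": 1},{"tx": 0.01,"ty": 0.02,"tz": 0,"rx": 0,"ry": 0,"rz": 0,"gripper": 1},{"tx": 0,"ty": 0,"tz": 0,"rx": 0,"ry": 0,"rz": 0,"gripper": 1}])

```text
time_s: 29.48
ee_pos: [529.5, -308.8, 239.6]
ee_rot: [-180.0, 0.0, -26.1]
force: [-0.6, 1.0, -3.0]
gripper_width: 25.0
gripper_force: 24.5
```

Run:
```python
from h import *
goto([528.9,-330.9,150])
```

```text
pose [ 529.5 -308.8  239.6] [-1.7998e+02  4.0000e-02 -2.6090e+01] F [-0.6  1.  -3. ] w 25.0 t 29.48
shift units [0.0184 0.0403 0.1792]
```

>>> send_rows(motion=[{"tx": 0.01,"ty": 0.02,"tz": 0,"rx": 0,"ry": 0,"rz": 0,"gripper": 1},{"tx": 0.008,"ty": 0.02,"tz": 0,"rx": 0,"ry": 0,"rz": 0,"gripper": 1},{"tx": 0,"ty": 0,"tz": 0.03,"rx": 0,"ry": 0,"rz": 0,"gripper": 1},{"tx": 0,"ty": 0,"tz": 0.05,"rx": 0,"ry": 0,"rz": 0,"gripper": 1},{"tx": 0,"ty": 0,"tz": 0.05,"rx": 0,"ry": 0,"rz": 0,"gripper": 1},{"tx": 0,"ty": 0,"tz": 0.05,"rx": 0,"ry": 0,"rz": 0,"gripper": 1},{"tx": 0,"ty": 0,"tz": 0.04,"rx": 0,"ry": 0,"rz": 0,"gripper": 1},{"tx": 0,"ty": 0,"tz": 0.02,"rx": 0,"ry": 0,"rz": 0,"gripper": 1},{"tx": 0,"ty": 0,"tz": 0.008,"rx": 0,"ry": 0,"rz": 0,"gripper": 1},{"tx": 0,"ty": 0,"tz": 0,"rx": 0,"ry": 0,"rz": 0,"gripper": 1},{"tx": 0,"ty": 0,"tz": 0,"rx": 0,"ry": 0,"rz": 0,"gripper": 1}])

```text
time_s: 30.85
ee_pos: [529.5, -330.6, 116.8]
ee_rot: [180.0, -0.1, -26.0]
force: [0.0, 0.4, -3.8]
gripper_width: 24.6
gripper_force: 24.6
```

>>> send_rows(motion=[{"tx": 0,"ty": 0,"tz": 0.002,"rx": 0,"ry": 0,"rz": 0,"gripper": 1},{"tx": 0,"ty": 0,"tz": 0,"rx": 0,"ry": 0,"rz": 0,"gripper": 1},{"tx": 0,"ty": 0,"tz": 0,"rx": 0,"ry": 0,"rz": 0,"gripper": 1}])

```text
time_s: 31.22
ee_pos: [529.1, -330.3, 115.1]
ee_rot: [180.0, -0.0, -26.0]
force: [0.6, 0.3, -3.0]
gripper_width: 25.0
gripper_force: 24.6
```

>>> send_rows(motion=[{"tx": 0,"ty": 0,"tz": 0.002,"rx": 0,"ry": 0,"rz": 0,"gripper": 1},{"tx": 0,"ty": 0,"tz": 0.002,"rx": 0,"ry": 0,"rz": 0,"gripper": 1},{"tx": 0,"ty": 0,"tz": 0,"rx": 0,"ry": 0,"rz": 0,"gripper": 1},{"tx": 0,"ty": 0,"tz": 0,"rx": 0,"ry": 0,"rz": 0,"gripper": 1}])

```text
time_s: 31.72
ee_pos: [529.1, -330.3, 112.9]
ee_rot: [180.0, 0.0, -26.0]
force: [0.3, -0.1, -3.9]
gripper_width: 25.1
gripper_force: 24.6
```

>>> send_rows(motion=[{"tx": 0,"ty": 0,"tz": 0.002,"rx": 0,"ry": 0,"rz": 0,"gripper": 1},{"tx": 0,"ty": 0,"tz": 0,"rx": 0,"ry": 0,"rz": 0,"gripper": 1},{"tx": 0,"ty": 0,"tz": 0,"rx": 0,"ry": 0,"rz": 0,"gripper": 1}])

```text
time_s: 32.1
ee_pos: [529.1, -330.3, 112.1]
ee_rot: [180.0, -0.0, -26.0]
force: [-1.3, 0.3, -2.7]
gripper_width: 24.8
gripper_force: 24.9
```

>>> send_rows(motion=[{"tx": 0,"ty": 0,"tz": 0.002,"rx": 0,"ry": 0,"rz": 0,"gripper": 1},{"tx": 0,"ty": 0,"tz": 0,"rx": 0,"ry": 0,"rz": 0,"gripper": 1},{"tx": 0,"ty": 0,"tz": 0,"rx": 0,"ry": 0,"rz": 0,"gripper": 1}])

```text
time_s: 32.48
ee_pos: [529.4, -330.6, 112.0]
ee_rot: [180.0, -0.1, -26.0]
force: [-0.5, 0.4, 5.7]
gripper_width: 25.3
gripper_force: 26.9
```

>>> send_rows(motion=[{"tx": 0,"ty": 0,"tz": 0,"rx": 0,"ry": 0,"rz": 0,"gripper": -1},{"tx": 0,"ty": 0,"tz": 0,"rx": 0,"ry": 0,"rz": 0,"gripper": -1},{"tx": 0,"ty": 0,"tz": 0,"rx": 0,"ry": 0,"rz": 0,"gripper": -1},{"tx": 0,"ty": 0,"tz": 0,"rx": 0,"ry": 0,"rz": 0,"gripper": -1},{"tx": 0,"ty": 0,"tz": -0.04,"rx": 0,"ry": 0,"rz": 0,"gripper": -1},{"tx": 0,"ty": 0,"tz": -0.1,"rx": 0,"ry": 0,"rz": 0,"gripper": -1},{"tx": 0,"ty": 0,"tz": -0.1,"rx": 0,"ry": 0,"rz": 0,"gripper": -1},{"tx": 0,"ty": 0,"tz": -0.1,"rx": 0,"ry": 0,"rz": 0,"gripper": -1}])

```text
time_s: 33.48
ee_pos: [529.0, -330.2, 282.4]
ee_rot: [180.0, -0.0, -26.0]
force: [0.8, -0.3, -0.2]
gripper_width: 91.1
gripper_force: 0.0
```

>>> send_rows(motion=[{"tx": 0,"ty": 0,"tz": 0,"rx": 0,"ry": 0,"rz": -0.312,"gripper": -1},{"tx": 0,"ty": 0,"tz": 0,"rx": 0,"ry": 0,"rz": -0.312,"gripper": -1},{"tx": 0,"ty": 0,"tz": 0,"rx": 0,"ry": 0,"rz": -0.312,"gripper": -1},{"tx": 0,"ty": 0,"tz": 0,"rx": 0,"ry": 0,"rz": -0.312,"gripper": -1},{"tx": 0,"ty": 0,"tz": 0,"rx": 0,"ry": 0,"rz": -0.312,"gripper": -1},{"tx": 0,"ty": 0,"tz": 0,"rx": 0,"ry": 0,"rz": -0.312,"gripper": -1},{"tx": 0,"ty": 0,"tz": 0,"rx": 0,"ry": 0,"rz": -0.312,"gripper": -1},{"tx": 0,"ty": 0,"tz": 0,"rx": 0,"ry": 0,"rz": -0.312,"gripper": -1},{"tx": 0,"ty": 0,"tz": 0,"rx": 0,"ry": 0,"rz": -0.312,"gripper": -1},{"tx": 0,"ty": 0,"tz": 0,"rx": 0,"ry": 0,"rz": -0.312,"gripper": -1},{"tx": 0,"ty": 0,"tz": 0,"rx": 0,"ry": 0,"rz": -0.312,"gripper": -1},{"tx": 0,"ty": 0,"tz": 0,"rx": 0,"ry": 0,"rz": 0,"gripper": -1}])

```text
time_s: 34.98
ee_pos: [529.1, -330.3, 280.8]
ee_rot: [-180.0, 0.0, 76.8]
force: [-0.5, 0.0, 1.0]
gripper_width: 90.9
gripper_force: 0.0
```

Run:
```python
from h import *
goto([563,260,280],77)
```

```text
pose [ 529.1 -330.3  280.8] [-179.99    0.     76.82] F [-0.5  0.   1. ] w 90.9 t 34.98
shift units [ 1.1649 -0.2031  0.0016] rz units -0.006
```

>>> send_rows(motion=[{"tx": 0.1,"ty": -0.017,"tz": 0,"rx": 0,"ry": 0,"rz": 0,"gripper": -1},{"tx": 0.1,"ty": -0.017,"tz": 0,"rx": 0,"ry": 0,"rz": 0,"gripper": -1},{"tx": 0.1,"ty": -0.017,"tz": 0,"rx": 0,"ry": 0,"rz": 0,"gripper": -1},{"tx": 0.1,"ty": -0.017,"tz": 0,"rx": 0,"ry": 0,"rz": 0,"gripper": -1},{"tx": 0.1,"ty": -0.017,"tz": 0,"rx": 0,"ry": 0,"rz": 0,"gripper": -1},{"tx": 0.1,"ty": -0.017,"tz": 0,"rx": 0,"ry": 0,"rz": 0,"gripper": -1},{"tx": 0.1,"ty": -0.017,"tz": 0,"rx": 0,"ry": 0,"rz": 0,"gripper": -1},{"tx": 0.1,"ty": -0.017,"tz": 0,"rx": 0,"ry": 0,"rz": 0,"gripper": -1},{"tx": 0.1,"ty": -0.017,"tz": 0,"rx": 0,"ry": 0,"rz": 0,"gripper": -1},{"tx": 0.1,"ty": -0.017,"tz": 0,"rx": 0,"ry": 0,"rz": 0,"gripper": -1},{"tx": 0.1,"ty": -0.017,"tz": 0,"rx": 0,"ry": 0,"rz": 0,"gripper": -1},{"tx": 0.065,"ty": -0.016,"tz": 0,"rx": 0,"ry": 0,"rz": 0,"gripper": -1}])

```text
time_s: 36.48
ee_pos: [561.8, 262.4, 280.6]
ee_rot: [-180.0, -0.0, 76.8]
force: [-0.3, -0.2, -0.2]
gripper_width: 91.6
gripper_force: 0.0
```

>>> send_rows(motion=[{"tx": 0,"ty": 0,"tz": 0,"rx": 0,"ry": 0,"rz": 0,"gripper": -1},{"tx": 0,"ty": 0,"tz": 0,"rx": 0,"ry": 0,"rz": 0,"gripper": -1}])

```text
time_s: 36.72
ee_pos: [561.9, 259.4, 280.8]
ee_rot: [180.0, 0.1, 76.8]
force: [-0.4, -0.7, -0.7]
gripper_width: 91.5
gripper_force: 0.0
```

Run:
```python
from h import *
goto([563,260,88]); c=grab('side','all1.png'); w=grab('wrist','m4.png')
t=grab('top'); hsv=cv2.cvtColor(w[0],cv2.COLOR_RGB2HSV)
# ball on mill: bright grey blob near predicted
u,v=proj((563,260,146),w).round(0).astype(int); print('pred',u,v)
```

```text
pose [561.9 259.4 280.8] [1.800e+02 6.000e-02 7.685e+01] F [-0.4 -0.7 -0.7] w 91.5 t 36.73
shift units [0.002  0.0019 0.3856] 
pred 254 181
```

View pics/all1.png

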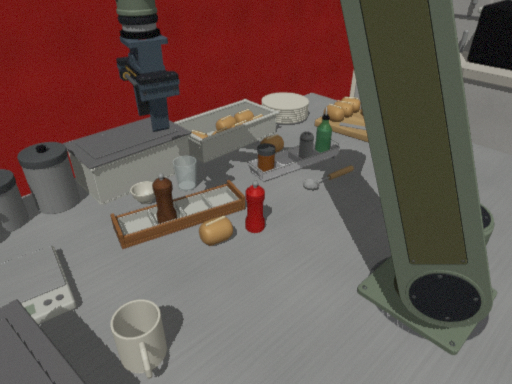

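View pics/m4.png

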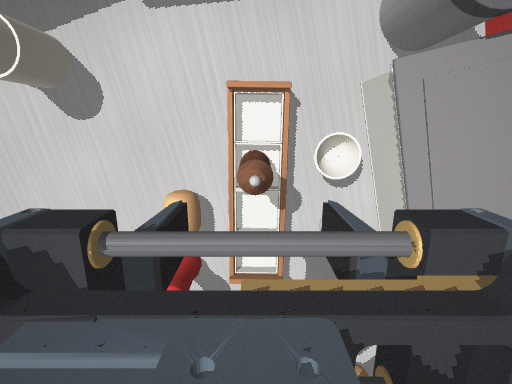

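Jar, shaker and bottle stand upright in the rack with the second well empty. The mill's ball at (255,181) matches the prediction (254,181). Descend and grip its head.

>>> send_rows(motion=[{"tx": 0.002,"ty": 0.002,"tz": 0.09,"rx": 0,"ry": 0,"rz": 0,"gripper": -1},{"tx": 0,"ty": 0,"tz": 0.1,"rx": 0,"ry": 0,"rz": 0,"gripper": -1},{"tx": 0,"ty": 0,"tz": 0.1,"rx": 0,"ry": 0,"rz": 0,"gripper": -1},{"tx": 0,"ty": 0,"tz": 0.07,"rx": 0,"ry": 0,"rz": 0,"gripper": -1},{"tx": 0,"ty": 0,"tz": 0.025,"rx": 0,"ry": 0,"rz": 0,"gripper": -1},{"tx": 0,"ty": 0,"tz": 0,"rx": 0,"ry": 0,"rz": 0,"gripper": -1},{"tx": 0,"ty": 0,"tz": 0,"rx": 0,"ry": 0,"rz": 0,"gripper": 1},{"tx": 0,"ty": 0,"tz": 0,"rx": 0,"ry": 0,"rz": 0,"gripper": 1},{"tx": 0,"ty": 0,"tz": 0,"rx": 0,"ry": 0,"rz": 0,"gripper": 1},{"tx": 0,"ty": 0,"tz": 0,"rx": 0,"ry": 0,"rz": 0,"gripper": 1},{"tx": 0,"ty": 0,"tz": 0,"rx": 0,"ry": 0,"rz": 0,"gripper": 1},{"tx": 0,"ty": 0,"tz": 0,"rx": 0,"ry": 0,"rz": 0,"gripper": 1}], grip_force=25)

```text
time_s: 38.38
ee_pos: [563.1, 260.9, 88.5]
ee_rot: [-180.0, -0.0, 76.9]
force: [-1.2, 0.0, 1.0]
gripper_width: 46.1
gripper_force: 25.0
```

>>> send_rows(motion=[{"tx": 0,"ty": 0,"tz": -0.01,"rx": 0,"ry": 0,"rz": 0,"gripper": 1},{"tx": 0,"ty": 0,"tz": -0.02,"rx": 0,"ry": 0,"rz": 0,"gripper": 1},{"tx": 0,"ty": 0,"tz": -0.04,"rx": 0,"ry": 0,"rz": 0,"gripper": 1},{"tx": 0,"ty": 0,"tz": -0.05,"rx": 0,"ry": 0,"rz": 0,"gripper": 1},{"tx": 0,"ty": 0,"tz": -0.05,"rx": 0,"ry": 0,"rz": 0,"gripper": 1},{"tx": 0,"ty": 0,"tz": -0.05,"rx": 0,"ry": 0,"rz": 0,"gripper": 1},{"tx": 0,"ty": 0,"tz": -0.04,"rx": 0,"ry": 0,"rz": 0,"gripper": 1},{"tx": 0,"ty": 0,"tz": -0.01,"rx": 0,"ry": 0,"rz": 0,"gripper": 1},{"tx": 0,"ty": 0,"tz": 0,"rx": 0,"ry": 0,"rz": 0,"gripper": 1}])

```text
time_s: 39.5
ee_pos: [563.0, 260.7, 223.3]
ee_rot: [-180.0, 0.0, 76.9]
force: [-0.8, -0.8, -1.9]
gripper_width: 46.0
gripper_force: 25.0
```

Run:
```python
from h import *
goto([554.3,-180.5,220]); c=grab('side'); im=cv2.cvtColor(c[0],cv2.COLOR_RGB2BGR)
cv2.imwrite('pics/lift2.png',cv2.resize(im[60:240,90:290],None,fx=3,fy=3,interpolation=cv2.INTER_CUBIC))
```

```text
pose [563.  260.7 223.3] [-1.800e+02  1.000e-02  7.693e+01] F [-0.8 -0.8 -1.9] w 46.0 t 39.5
shift units [-0.8635  0.1827  0.0068]
```

View pics/lift2.png

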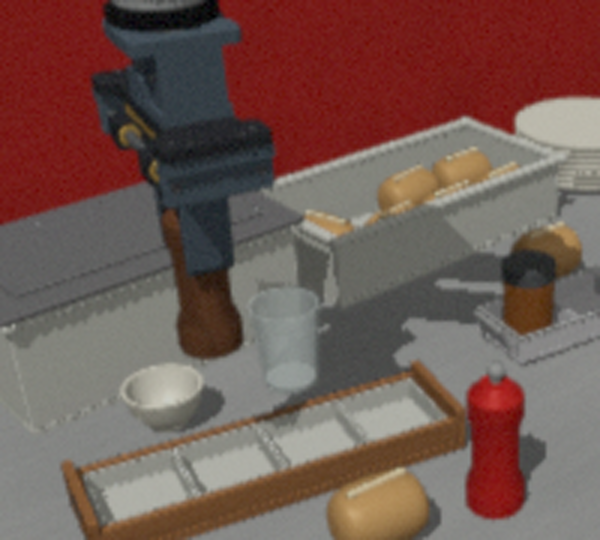

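The mill hangs upright, with its foot ≈147 mm up, clear of everything on the way.

>>> send_rows(motion=[{"tx": -0.02,"ty": 0.004,"tz": 0,"rx": 0,"ry": 0,"rz": 0,"gripper": 1},{"tx": -0.04,"ty": 0.009,"tz": 0,"rx": 0,"ry": 0,"rz": 0,"gripper": 1},{"tx": -0.06,"ty": 0.013,"tz": 0,"rx": 0,"ry": 0,"rz": 0,"gripper": 1},{"tx": -0.07,"ty": 0.015,"tz": 0,"rx": 0,"ry": 0,"rz": 0,"gripper": 1},{"tx": -0.07,"ty": 0.015,"tz": 0,"rx": 0,"ry": 0,"rz": 0,"gripper": 1},{"tx": -0.07,"ty": 0.015,"tz": 0,"rx": 0,"ry": 0,"rz": 0,"gripper": 1},{"tx": -0.07,"ty": 0.015,"tz": 0,"rx": 0,"ry": 0,"rz": 0,"gripper": 1},{"tx": -0.07,"ty": 0.015,"tz": 0,"rx": 0,"ry": 0,"rz": 0,"gripper": 1},{"tx": -0.07,"ty": 0.015,"tz": 0,"rx": 0,"ry": 0,"rz": 0,"gripper": 1},{"tx": -0.07,"ty": 0.015,"tz": 0,"rx": 0,"ry": 0,"rz": 0,"gripper": 1},{"tx": -0.07,"ty": 0.015,"tz": 0,"rx": 0,"ry": 0,"rz": 0,"gripper": 1},{"tx": -0.07,"ty": 0.015,"tz": 0,"rx": 0,"ry": 0,"rz": 0,"gripper": 1}])

```text
time_s: 41.05
ee_pos: [555.6, -125.1, 223.3]
ee_rot: [-180.0, 0.0, 76.9]
force: [0.2, -0.6, -2.6]
gripper_width: 46.4
gripper_force: 25.0
```

>>> send_rows(motion=[{"tx": -0.06,"ty": 0.012,"tz": 0,"rx": 0,"ry": 0,"rz": 0,"gripper": 1},{"tx": -0.035,"ty": 0.006,"tz": 0,"rx": 0,"ry": 0,"rz": 0,"gripper": 1},{"tx": -0.018,"ty": 0.004,"tz": 0,"rx": 0,"ry": 0,"rz": 0,"gripper": 1},{"tx": 0,"ty": 0,"tz": 0,"rx": 0,"ry": 0,"rz": 0,"gripper": 1},{"tx": 0,"ty": 0,"tz": 0,"rx": 0,"ry": 0,"rz": 0,"gripper": 1}])

```text
time_s: 41.68
ee_pos: [554.7, -179.3, 223.4]
ee_rot: [-180.0, -0.0, 77.0]
force: [-0.2, -0.5, -1.2]
gripper_width: 46.3
gripper_force: 25.0
```

Run:
```python
from h import *
goto([554.3,-180.5,87.5])
```

```text
pose [ 554.7 -179.3  223.4] [-1.7999e+02 -3.0000e-02  7.6980e+01] F [-0.2 -0.5 -1.2] w 46.3 t 41.67
shift units [-2.600e-03 -2.000e-04  2.718e-01]
```

>>> send_rows(motion=[{"tx": -0.003,"ty": 0,"tz": 0.03,"rx": 0,"ry": 0,"rz": 0,"gripper": 1},{"tx": 0,"ty": 0,"tz": 0.06,"rx": 0,"ry": 0,"rz": 0,"gripper": 1},{"tx": 0,"ty": 0,"tz": 0.06,"rx": 0,"ry": 0,"rz": 0,"gripper": 1},{"tx": 0,"ty": 0,"tz": 0.06,"rx": 0,"ry": 0,"rz": 0,"gripper": 1},{"tx": 0,"ty": 0,"tz": 0.035,"rx": 0,"ry": 0,"rz": 0,"gripper": 1},{"tx": 0,"ty": 0,"tz": 0.02,"rx": 0,"ry": 0,"rz": 0,"gripper": 1},{"tx": 0,"ty": 0,"tz": 0.007,"rx": 0,"ry": 0,"rz": 0,"gripper": 1},{"tx": 0,"ty": 0,"tz": 0,"rx": 0,"ry": 0,"rz": 0,"gripper": 1},{"tx": 0,"ty": 0,"tz": 0,"rx": 0,"ry": 0,"rz": 0,"gripper": 1}])

```text
time_s: 42.8
ee_pos: [554.9, -181.8, 88.2]
ee_rot: [179.9, 0.0, 76.9]
force: [0.2, 0.7, -2.4]
gripper_width: 46.0
gripper_force: 25.0
```

>>> send_rows(motion=[{"tx": 0,"ty": 0,"tz": 0.002,"rx": 0,"ry": 0,"rz": 0,"gripper": 1},{"tx": 0,"ty": 0,"tz": 0,"rx": 0,"ry": 0,"rz": 0,"gripper": 1},{"tx": 0,"ty": 0,"tz": 0,"rx": 0,"ry": 0,"rz": 0,"gripper": 1}])

```text
time_s: 43.18
ee_pos: [554.4, -181.7, 86.6]
ee_rot: [180.0, 0.0, 76.9]
force: [0.2, -0.1, -2.3]
gripper_width: 46.1
gripper_force: 25.0
```

>>> send_rows(motion=[{"tx": 0,"ty": 0,"tz": 0.002,"rx": 0,"ry": 0,"rz": 0,"gripper": 1},{"tx": 0,"ty": 0,"tz": 0,"rx": 0,"ry": 0,"rz": 0,"gripper": 1},{"tx": 0,"ty": 0,"tz": 0,"rx": 0,"ry": 0,"rz": 0,"gripper": 1}])

```text
time_s: 43.55
ee_pos: [554.4, -181.7, 85.6]
ee_rot: [180.0, 0.0, 76.9]
force: [0.6, 0.4, -1.8]
gripper_width: 46.3
gripper_force: 25.0
```

>>> send_rows(motion=[{"tx": 0,"ty": 0,"tz": 0.001,"rx": 0,"ry": 0,"rz": 0,"gripper": 1},{"tx": 0,"ty": 0,"tz": 0,"rx": 0,"ry": 0,"rz": 0,"gripper": 1},{"tx": 0,"ty": 0,"tz": 0,"rx": 0,"ry": 0,"rz": 0,"gripper": 1}])

```text
time_s: 43.92
ee_pos: [554.5, -181.7, 85.5]
ee_rot: [180.0, 0.0, 76.9]
force: [-1.6, 0.1, 5.3]
gripper_width: 46.1
gripper_force: 25.0
```

Contact (+5 N). Release, go straight up, then back off and check.

>>> send_rows(motion=[{"tx": 0,"ty": 0,"tz": 0,"rx": 0,"ry": 0,"rz": 0,"gripper": -1},{"tx": 0,"ty": 0,"tz": 0,"rx": 0,"ry": 0,"rz": 0,"gripper": -1},{"tx": 0,"ty": 0,"tz": 0,"rx": 0,"ry": 0,"rz": 0,"gripper": -1},{"tx": 0,"ty": 0,"tz": 0,"rx": 0,"ry": 0,"rz": 0,"gripper": -1},{"tx": 0,"ty": 0,"tz": -0.04,"rx": 0,"ry": 0,"rz": 0,"gripper": -1},{"tx": 0,"ty": 0,"tz": -0.1,"rx": 0,"ry": 0,"rz": 0,"gripper": -1},{"tx": 0,"ty": 0,"tz": -0.1,"rx": 0,"ry": 0,"rz": 0,"gripper": -1},{"tx": 0,"ty": 0,"tz": -0.1,"rx": 0,"ry": 0,"rz": 0,"gripper": -1},{"tx": 0,"ty": 0,"tz": -0.1,"rx": 0,"ry": 0,"rz": 0,"gripper": -1}])

```text
time_s: 45.05
ee_pos: [554.1, -181.6, 306.6]
ee_rot: [180.0, 0.0, 76.9]
force: [0.4, -0.1, -0.2]
gripper_width: 91.2
gripper_force: 0.0
```

>>> send_rows(motion=[{"tx": 0,"ty": -0.1,"tz": 0,"rx": 0,"ry": 0,"rz": 0,"gripper": -1},{"tx": 0,"ty": -0.1,"tz": 0,"rx": 0,"ry": 0,"rz": 0,"gripper": -1},{"tx": 0,"ty": -0.1,"tz": 0,"rx": 0,"ry": 0,"rz": 0,"gripper": -1},{"tx": 0,"ty": 0,"tz": 0,"rx": 0,"ry": 0,"rz": 0,"gripper": -1},{"tx": 0,"ty": 0,"tz": 0,"rx": 0,"ry": 0,"rz": 0,"gripper": -1},{"tx": 0,"ty": 0,"tz": 0,"rx": 0,"ry": 0,"rz": 0,"gripper": -1}])

```text
time_s: 45.8
ee_pos: [409.4, -148.0, 304.8]
ee_rot: [180.0, 0.0, 76.9]
force: [-0.3, -0.0, -0.3]
gripper_width: 91.0
gripper_force: 0.0
```

Run:
```python
from h import *
a=cv2.cvtColor(grab('side')[0],cv2.COLOR_RGB2BGR)[70:220,200:400]; b=cv2.cvtColor(grab('top')[0],cv2.COLOR_RGB2BGR)[120:240,260:420]
r=lambda x:cv2.resize(x,(400,300),interpolation=cv2.INTER_CUBIC)
cv2.imwrite('pics/end.png',np.hstack([r(a),r(b)]))
```

```text
(no output)
```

View pics/end.png

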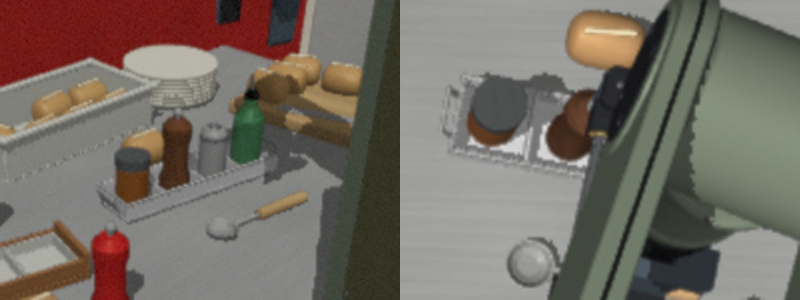

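The side view shows jar, mill, shaker and bottle all upright in the four wells in the right order, with the gripper clear. Handing in.

```bash
python3 -c "
from workcell import env
print(env.job_done())"
```

```text
the job is handed in; nothing more can be done
None
```

The jar, mill, shaker and bottle now stand upright in the rack's four wells, left to right in their caddy order, let go and with the arm clear; I handed the job in at about 46 s on the robot clock, and no verdict was returned.

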